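# Stand a control card on the commissioning stand and enable it

### The job

Take the control card (the tall card with the black socket in one top corner) out of the card rack and lean it on the commissioning stand for its check: bottom edge in the middle groove, centred and square, back resting on the padded rail so that it leans back 30 degrees from upright, components facing the open front of the stand. Once it leans there by itself and you have let go of it, take the enable plug from its parking socket and push it fully home into the card's socket, leaving the card leaning as it was and the plug released. Set the card down gently, do not drop or knock it, and do not disturb the other two cards, the cell block, the bottle or the multimeter.

Things in the scene. Friction and masses are not known exactly. Their poses are not given: they have to be found in the camera images.
- stand: Fixed commissioning stand: dark steel base 150 (x) x 170 (y) x 8 mm, ribbed foot strip, padded rail at the back on two bent rods (y = +-66 mm). Origin: centre of its underside; z up; x from the open front to the back (the way a card leans), y along grooves and rail. The card in the middle groove, on its front rib, leans 30 degrees with its origin at stand x = -33.9, z = 9.5 mm.
- stand_groove (a point): Middle of the stand's middle groove, on the base plate (stand x = -29, y = 0, z = 8 mm); axes as the stand's. Four round rubber ribs along y, 8 mm wide and 5 mm above the plate, at stand x = -62, -40, -18, +4 mm, make three grooves, each 14 mm wide at the bottom; the front groove would give a lean of about 40 degrees, the back one about 20.
- stand_rail (a point): Middle of the axis of the stand's padded rail (stand x = 27.3, y = 0, z = 95.4 mm): a rubber sleeve 14 mm thick and 120 mm long, along the stand's y; axes as the stand's.
- card: Loose control card, 0.3 to 0.5 kg: stiff plate 140 wide (y) x 150 high (z) x 6 mm (x -3 to +3), board and components on its front (-x), bare aluminium behind. Origin: centre of the bottom edge. Starts upright in any one of the rack's three slots, tilted up to 3 degrees by the slot's play. Components stand up to 26 mm out, all below z = 115 mm. Centre of mass near y = 0, half height.
- card_bar (a point): Grasp point on the control card: top of its stiffening bar at card y = +14, z = 150 mm; axes as the card's. The aluminium bar is 10 mm thick (x -5 to +5), 20 mm high (z 130 to 150) and runs from y = -24 to +68 mm along the top edge; grasp it across its thickness, with the fingers along -z.
- card_socket (a point): Centre of the mouth of the control card's socket, at card y = -47, z = 152 mm; axes as the card's (z points out of the hole, up along the card). Black block 26 (x, -13 to +13) x 36 (y) x 36 mm high; rectangular hole 14 (x) x 24 (y) mm, 32 mm deep.
- card_face (a point): Point 30 mm in front of the middle of the control card (card x = -30, y = 0, z = 75 mm): shows which way the components face.
- plug: Loose enable plug, grey, 72 mm tall, 0.05 to 0.09 kg, no cable. Origin: centre of the blade's end; z up along its axis. Blade 12 (x) x 22 (y) x 30 mm, its last 7 mm tapered to 8 x 18; shoulder flange 27 x 36 x 6 mm (z 30 to 36); grip body 22 (x) x 31 (y) mm (z 36 to 72): grasp it across the 22 mm. Starts upright in the parking socket. Fits the card's socket either way round, loosely, no latch.
- plug_shoulder (a point): Centre of the underside of the plug's shoulder (plug z = 30 mm); axes as the plug's. Fully home, it lies on the socket block.
- park: Fixed parking socket on the bench: black socket block like the card's, 26 (x) x 36 (y) mm, on an aluminium foot 56 x 66 x 5 mm; its top, where the plug's shoulder rests, is 41 mm above the bench. Origin: centre of its underside.
- card_rack: Fixed black card rack, 150 (x) x 122 (y) mm, origin at the centre of its underside, floor 6 mm above the bench. Three slots at x = -46, 0 and +46 mm, 7.8 mm wide, between fins at y = +-52 mm that reach 46 mm above the bench. Cards stand with their axes along the rack's, fronts towards its -x; lift one at least 45 mm to clear the fins.
- power_card: Loose bystander in the rack: card 136 mm wide, 118 mm high, finned aluminium heat sink on its front, no socket. Origin: centre of the bottom edge.
- relay_card: Loose bystander in the rack: card 122 mm wide, 126 mm high, row of black relays on its front, no socket. Origin: centre of the bottom edge.
- cell_block: Loose bystander: block of battery cells in black spacers, 62 x 102 x 66 mm, on the bench behind the stand. Origin: centre of its underside.
- flux_bottle: Loose bystander: slim plastic bottle, 35 mm across, 97 mm tall, upright on the bench behind the stand. Origin: centre of its underside.
- multimeter: Loose bystander: hand multimeter lying face up, 145 x 70 x 44 mm, on the bench at the front right. Origin: centre of its underside.
- housing_corner (a point): Foot of the near right corner of the closed grey finned housing on the bench (fixed, always there): it stretches 230 mm away from the robot (+x) and 165 mm to the left (+y) and is 184 mm high. Behind the card rack, left of it, stands the open power unit, 255 mm high (x over 470, y over 390 mm). World axes. Carry the card round in front of the housing, or over it.
- vice_middle (a point): Foot of the middle of the bench vice (fixed, always there), up to 100 mm high, between x = 410 and 615, y = -290 and -120 mm. The wall to the right is at y = -440 mm. World axes.

How it is judged:
By the outcome, as a careful person would: the job done as asked, in the order asked, and still so for the second after the job is handed in, with the robot touching nothing.
It also fails if it takes over 58 s, if anything falls off the work surface, if the arm or the gripper's body presses on something with over 40 N, if the wrist force passes 120 N, or if a joint passes its speed limit or range.

### The arm

A 6-joint arm with a two-finger parallel gripper is mounted at the origin on a cart in front of the work surface, level with it; the furniture and walls round the work are solid. World frame = base frame: x ahead of the robot, y to its left, z up, the work surface at z = 0. Lengths are in m, angles in rad, forces in N, time in s.
With the tool pointing down it reaches from about 0.35 to 0.85 m from the base axis. Payload 8.1 kg.
Tool frame: the origin (TCP) lies on the centre line of the jaws, within the pads' length; the fingertips stand 22 mm ahead of it and the grasp point (between the pads) lies 3 mm ahead of it; z points along the fingers, y is the line along which they close (so a half turn about z gives the same grasp; the last joint's range is limited). The gripper opens to 93 mm and grips with 3 to 60 N. Pads are 15 mm wide; open, the fingers measure 128 mm over their backs; the gripper's body (75 mm by 188 mm) begins 65 mm behind the grasp point.
Start: joints at [1.194, 0.13, 1.488, -0, 1.523, -0.085], TCP at [0.173, 0.575, 0.241] pointing down, gripper open.
Joint ranges: [-2.96, 2.96], [-0.89, 2.26], [0.02, 2.5], [-1.34, 4.48], [0, 2.73], [-2.66, 2.66]. Speed limits (rad/s): [2.39, 2.39, 2.79, 3.14, 3.14, 3.14].

### API

Orientations are given as a rotation vector (axis times angle).
In Python, from plant import robot gives the robot as it stands.
- The arm moves only by the shell command python3 inch.py 'ROWS' [FORCE]. ROWS is a JSON list of rows, 1 to 20 of them, each of 5 numbers: the finger opening in m, then dx, dy, dz in m, then a turn about the tool's z in rad; each row shifts and turns the commanded pose from where the row before left it, along the tool's axes as they then stand; what a row does not reach is not made up. A row lasts 1/10 s, in which the tool goes at most 0.05 m and 0.15 rad, less where a joint would pass 70% of its speed; a pose out of reach is approached as far as the arm can. The fingers move at their own pace and stop on an object; FORCE is the grip in N (left out, the last holds). Time passes only in rows, so rows that do not move let the fingers close. It prints the time, the measured TCP pose, the force, the opening and the grip force at its end.
- robot.read_state(): the state, without advancing time (a new reading comes with each control period).
- robot.read_camera(name): name is "scene" or "side" or "wrist"; returns a dict with "image" (384x512x3 uint8, red, green, blue), "fx", "fy", "cx", "cy" (pixels), "R" (3x3) and "t" (3): a world point X has camera coordinates R X + t. Camera axes: x right, y down, z forward; pixel columns grow to the right and rows downward; lengths in m; the calibration is good to about 2 mm. A picture is of the moment at which its call begins. There is no depth.
- robot.close_job(): hands the job in; it is judged then, once.
The state is a dict: "t": time; "q": joint angles; "dq": joint speeds; "joint_torque": joint torques, N m; "tool_pos": TCP position; "orientation": TCP orientation; "force": force on the tool from outside, world axes, zero at the start; "wrist_torque": the same for the moment, N m; "opening": finger opening in m; "gripper_force": force on a finger pad.
Only numpy, scipy, OpenCV 4.12 (cv2) and the standard library are available. Lean on these libraries where they do the work, as an engineer would, in place of code of your own. Each camera call takes 0.05 s, during which the arm holds its last target. There are 200 camera calls.

## Working session

There is one attempt and no reset: what is moved stays moved. The work goes in short steps, Python scripts to look and compute and a shell command to move; the robot and the scene stay as the last step left them, time stands still between calls to the robot, and variables do not carry over. Pictures are saved under pics/ and viewed, at most 10 in all, crops included, and the job is handed in when it is done.

```bash
ls; mkdir -p pics
cat > h.py <<'E'
import numpy as np, cv2
from plant import robot
from scipy.spatial.transform import Rotation as Rn
def cam(n): return robot.read_camera(n)
def save(c,f): cv2.imwrite('pics/'+f,c['image'][:,:,::-1])
def ray(c,u,v):
    R=np.array(c['R']);t=np.array(c['t']);d=R.T@np.array([(u-c['cx'])/c['fx'],(v-c['cy'])/c['fy'],1]);return -R.T@t,d
def onz(c,u,v,z):
    o,d=ray(c,u,v);return o+d*(z-o[2])/d[2]
def proj(c,X):
    p=np.array(c['R'])@np.array(X)+np.array(c['t']);return np.array([c['fx']*p[0]/p[2]+c['cx'],c['fy']*p[1]/p[2]+c['cy']])
def tri(*rs):
    A=np.zeros((3,3));b=np.zeros(3)
    for o,d in rs:
        d=d/np.linalg.norm(d);P=np.eye(3)-np.outer(d,d);A+=P;b+=P@o
    X=np.linalg.solve(A,b);return X,[np.linalg.norm(np.cross(X-o,d/np.linalg.norm(d))) for o,d in rs]
E
python3 - <<'E'
from h import *
ims=[]
for n in ['scene','side','wrist']:
    c=cam(n);save(c,n+'0.png')
    print(n,c['fx'],c['cx'],c['cy'],-np.array(c['R']).T@np.array(c['t']),np.array(c['R'])[2])
s=robot.read_state();print(s)
E
```

```text
inch.py
pics
plant.py
scene 444.429884836758 259.10600141874255 195.23386191658545 [0.09335902 0.59701279 1.17699739] [ 0.36324348 -0.46763367 -0.80583678]
side 416.72974673453086 258.5113922194555 192.83238586068987 [0.43423687 0.84245188 0.79113573] [ 0.10591451 -0.77944421 -0.61745352]
wrist 276.40493288205676 252.7243645861076 193.73632464651237 [0.10998448 0.59319215 0.38495646] [ 0.22655821 -0.06870926 -0.97157111]
{'t': 0.15, 'q': array([ 1.19358483e+00,  1.31025823e-01,  1.48898865e+00, -3.40421294e-05,
        1.52301919e+00, -8.54198589e-02]), 'dq': array([ 0.00030024, -0.00287518, -0.00463767, -0.00023117,  0.00085016,
       -0.00073286]), 'joint_torque': array([ 1.03570954e-03, -5.60475183e+01, -4.92337132e+01,  7.69222970e-02,
        3.04462784e-02, -4.25970120e-05]), 'tool_pos': array([0.17245467, 0.57426367, 0.23982786]), 'orientation': array([-4.56675040e-01, -3.10792209e+00,  2.21528495e-03]), 'force': array([-0.24053735,  0.37649412, -0.4893296 ]), 'wrist_torque': array([ 0.04849526, -0.01421608,  0.06174804]), 'gripper_force': 0.0, 'opening': 0.0932351140982046}
```

View pics/scene0.png

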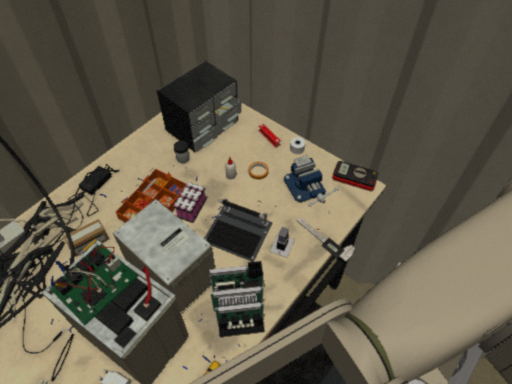

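View pics/side0.png

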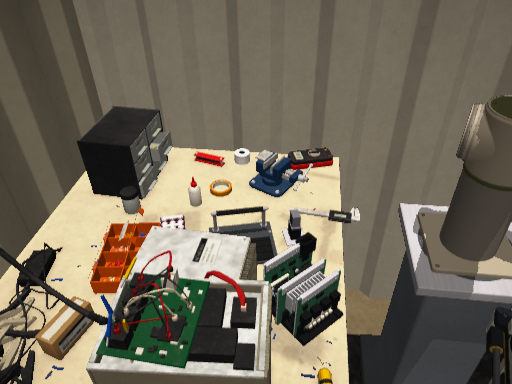

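View pics/wrist0.png

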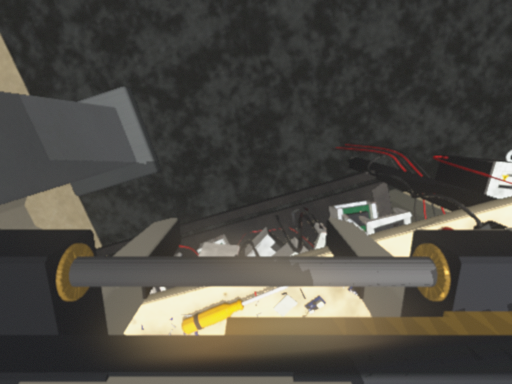

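The scene picture shows the rack with its cards around (238,300), the card's black socket at (256,268), the stand at (240,230), the plug in its park at (284,238), and the housing at (165,240). In the side picture the socket is at (307,243), the stand at (243,230), and the plug at (294,222). The wrist view shows nothing useful. I'll zoom in next.

Run:
```python
from h import *
a=cv2.imread('pics/scene0.png')[190:340,195:305];b=cv2.imread('pics/side0.png')[200:350,205:350]
f=lambda i,s:cv2.resize(i,None,fx=s,fy=s,interpolation=cv2.INTER_CUBIC)
def grid(i,u0,v0,s):
    i=f(i,s)
    for u in range((u0//20+1)*20,u0+i.shape[1]//s,20):
        cv2.putText(i,str(u),((u-u0)*s,10),0,.35,(0,255,255),1);cv2.line(i,((u-u0)*s,12),((u-u0)*s,20),(0,255,255),1)
    for v in range((v0//20+1)*20,v0+i.shape[0]//s,20):
        cv2.putText(i,str(v),(0,(v-v0)*s),0,.35,(0,255,255),1);cv2.line(i,(24,(v-v0)*s),(32,(v-v0)*s),(0,255,255),1)
    return i
A=grid(a,195,190,3);B=grid(b,205,200,3)
cv2.imwrite('pics/z0.png',np.hstack([A,B]));print(np.hstack([A,B]).shape)
# nominal checks
from h import *
```

```text
(450, 765, 3)
```

View pics/z0.png

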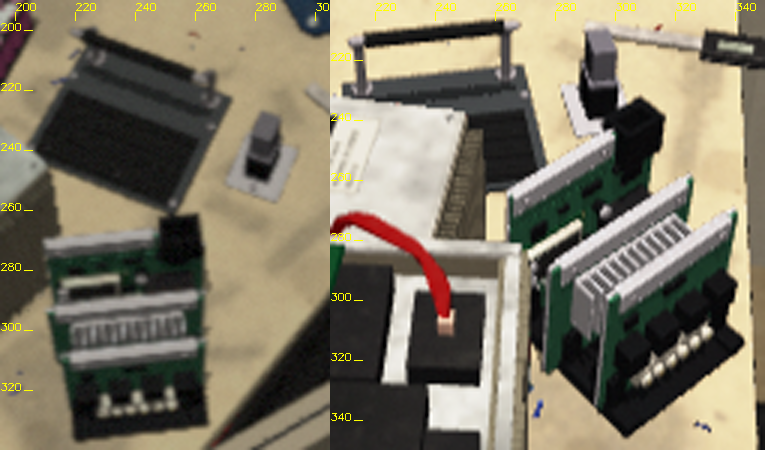

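Run:
```python
from h import *
S=cam('scene');D=cam('side')
s=lambda x,y:ray(S,195+x/3,190+y/3)
d=lambda x,y:ray(D,205+(x-330)/3,200+y/3)
sz=lambda x,y,z:onz(S,195+x/3,190+y/3,z).round(4)
dz=lambda x,y,z:onz(D,205+(x-330)/3,200+y/3,z).round(4)
for n,a,b in [('barL',(44,243),(508,192)),('barR',(158,235),(612,132)),('sockTopRightNear',(203,235),(0,0)),('plugtop',(267,118),(599,30)),('railL',(80,33),(362,40)),('railR',(208,75),(512,25))]:
    if b!=(0,0): print(n,*tri(s(*a),d(*b)))
print('stand base z8 scene',sz(177,209,.008),sz(30,148,.008),sz(232,95,.008))
print('stand side',dz(548,175,.008),dz(523,66,.008))
print('park foot',[sz(*p,.005) for p in [(228,182),(265,201),(298,147),(262,126)]],[dz(*p,.005) for p in [(561,88),(582,135)]])
print('rack near scene',sz(78,440,0),sz(207,423,0),'side',dz(628,436,0),dz(745,345,0))
for n,p in [('relay barL',(63,358)),('R',(202,343))]:print(n,sz(*p,.132))
for n,p in [('pow barL',(53,313)),('R',(200,297))]:print(n,sz(*p,.124))
# housing: near vertical edge
print('house', sz(58,228,0), onz(S,213,261,.184))
```

```text
barL [0.50242901 0.26816611 0.15283389] [np.float64(0.00011231062325919213), np.float64(0.00011231062325913981)]
barR [0.43461547 0.1994255  0.14865426] [np.float64(0.0006833441017447389), np.float64(0.0006833441017447505)]
plugtop [0.45275973 0.01381147 0.08639807] [np.float64(0.00014403173298800642), np.float64(0.00014403173298814103)]
railL [0.65356328 0.05662179 0.09320555] [np.float64(0.0014903692187650842), np.float64(0.0014903692187649216)]
railR [0.52967289 0.00759009 0.07986863] [np.float64(0.0006276283831403716), np.float64(0.0006276283831404428)]
stand base z8 scene [0.4842 0.1119 0.008 ] [0.6433 0.1523 0.008 ] [ 0.524  -0.0276  0.008 ]
stand side [0.4864 0.1151 0.008 ] [ 0.5219 -0.0186  0.008 ]
park foot [array([0.4648, 0.055 , 0.005 ]), array([0.4232, 0.0487, 0.005 ]), array([ 0.4344, -0.022 ,  0.005 ]), array([ 0.4779, -0.0188,  0.005 ])] [array([0.4845, 0.0039, 0.005 ]), array([0.4613, 0.0617, 0.005 ])]
rack near scene [0.4097 0.3421 0.    ] [0.3303 0.2581 0.    ] side [0.4093 0.3461 0.    ] [ 0.326   0.2607 -0.    ]
relay barL [0.4286 0.3281 0.132 ]
R [0.3485 0.2463 0.132 ]
pow barL [0.4642 0.302  0.124 ]
R [0.3773 0.2126 0.124 ]
house [0.564  0.1984 0.    ] [0.50230615 0.25254979 0.184     ]
```

The control card is in the rack's far slot, with card y at a heading of about 45.5°. Stand x has a heading of about -75°. The two views agree on bar height (0.15) and plug top (0.086, expected 0.083).

```bash
cat >> h.py <<'E'
def tf():
    s=robot.read_state();R=Rn.from_rotvec(s['orientation']).as_matrix();return np.array(s['tool_pos']),R,s
def mv(X,head=None):
    "head: wanted heading (deg) of tool y modulo 180; prints turn, then tool-axis deltas after the turn"
    p,R,s=tf();turn=0
    if head is not None:
        h=np.degrees(np.arctan2(R[1,1],R[0,1]));d=(h-head+90)%180-90;turn=np.radians(d);R=R@Rn.from_rotvec([0,0,turn]).as_matrix()
    print('turn %.4f'%turn,'delta',(R.T@(np.array(X)-p)).round(4),'q6 %.2f'%s['q'][5],'p',p.round(4),'axis',R[:,2].round(4))
E
python3 - <<'E'
from h import *
S=cam('scene')
for p in [(212,250),(172,283),(160,203)]: print(p,onz(S,*p,.184).round(3))
mv((.43,.27,.30),135.7)
E
```

```text
(212, 250) [0.525 0.231 0.184]
(172, 283) [0.539 0.359 0.184]
(160, 203) [0.734 0.213 0.184]
turn -1.0894 delta [ 0.0381 -0.397  -0.0596] q6 -0.09 p [0.1725 0.5745 0.2403] axis [-2.e-04 -6.e-04 -1.e+00]
```

```bash
python3 inch.py '[[0.045,0,0,-0.0075,-0.1362],[0.045,0,0,-0.0075,-0.1362],[0.045,0,0,-0.0075,-0.1362],[0.045,0,0,-0.0075,-0.1362],[0.045,0,0,-0.0075,-0.1362],[0.045,0,0,-0.0075,-0.1362],[0.045,0,0,-0.0075,-0.1362],[0.045,0,0,-0.0075,-0.1362],[0.045,0.004,-0.045,0,0],[0.045,0.004,-0.045,0,0],[0.045,0.004,-0.045,0,0],[0.045,0.004,-0.045,0,0],[0.045,0.004,-0.045,0,0],[0.045,0.004,-0.045,0,0],[0.045,0.004,-0.045,0,0],[0.045,0.004,-0.045,0,0],[0.045,0.004,-0.045,0,0],[0.045,0.008,-0.045,0,0],[0.045,0,0,0,0]]' 40
python3 - <<'E'
from h import *
c=cam('wrist');save(c,'w1.png');mv((.464,.228,.30),135.7)
E
```

```text
t: 2.2
tool_pos: [0.4665, 0.2246, 0.3004]
orientation: [1.212, -2.898, 0.003]
force: [-0.5, 0.2, 0.3]
opening: 0.045
gripper_force: 0.0
turn -0.0044 delta [-0.0001  0.0017  0.0005] q6 -2.01 p [0.4652 0.2267 0.3005] axis [-2.e-04 -4.e-04 -1.e+00]
```

View pics/w1.png

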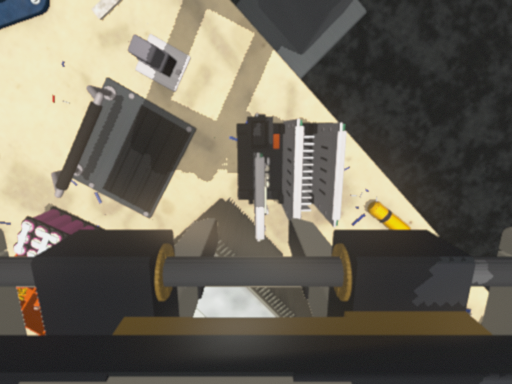

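The wrist view shows the control card's bar as a light strip from (259,152) to (261,240), its socket at (261,133), the stand centred near (137,150), and the plug at (160,57).

Run:
```python
from h import *
c=cam('wrist');im=c['image'].astype(int);g=im.sum(2)//3
for v in (165,180,195,210,225,236): print(v,g[v,246:276].tolist())
print('col260',g[140:250,260].tolist())
def rect(mask,x0,x1,y0,y1,z,n):
    m=np.zeros(mask.shape,np.uint8);m[y0:y1,x0:x1]=mask[y0:y1,x0:x1]
    cs,_=cv2.findContours(m,cv2.RETR_EXTERNAL,cv2.CHAIN_APPROX_NONE);k=max(cs,key=cv2.contourArea)
    r=cv2.minAreaRect(k);b=cv2.boxPoints(r);P=np.array([onz(c,*q,z)[:2] for q in b])
    e=P[1]-P[0],P[2]-P[1]
    print(n,b.round(1).tolist(),P.round(4).tolist(),'ctr',P.mean(0).round(4),[ (round(float(np.linalg.norm(x)),4),round(float(np.degrees(np.arctan2(x[1],x[0]))),1)) for x in e])
sp=im.max(2)-im.min(2)
rect(((g<100)&(sp<30)).astype(np.uint8),60,200,75,220,.008,'stand')
rect(((g>140)&(sp<25)).astype(np.uint8),120,200,25,95,.005,'park')
```

```text
165 [56, 55, 55, 54, 54, 65, 97, 136, 155, 158, 157, 157, 156, 154, 152, 145, 131, 126, 132, 133, 111, 74, 55, 52, 52, 53, 53, 53, 53, 52]
180 [56, 55, 54, 54, 55, 63, 93, 133, 154, 157, 157, 158, 157, 155, 153, 148, 154, 155, 145, 142, 115, 80, 61, 54, 55, 53, 55, 55, 53, 55]
195 [55, 53, 53, 53, 53, 61, 94, 132, 152, 157, 157, 156, 155, 154, 151, 167, 220, 226, 165, 91, 67, 66, 67, 59, 56, 53, 55, 54, 54, 51]
210 [206, 208, 208, 210, 208, 191, 158, 196, 228, 233, 235, 234, 234, 233, 231, 226, 227, 218, 215, 218, 207, 199, 197, 199, 199, 199, 197, 193, 191, 189]
225 [88, 90, 88, 88, 87, 87, 120, 186, 223, 229, 231, 232, 232, 231, 229, 208, 176, 187, 200, 202, 198, 195, 193, 192, 191, 190, 192, 192, 193, 195]
236 [96, 96, 94, 95, 96, 93, 117, 178, 215, 224, 227, 227, 228, 228, 227, 206, 144, 103, 120, 169, 193, 201, 206, 206, 205, 205, 204, 199, 196, 192]
col260 [54, 54, 53, 53, 51, 47, 46, 49, 51, 53, 54, 53, 55, 64, 72, 84, 106, 138, 153, 154, 154, 154, 153, 153, 154, 152, 154, 153, 154, 152, 154, 153, 153, 154, 153, 152, 153, 153, 152, 152, 153, 153, 153, 152, 152, 151, 152, 151, 151, 151, 151, 151, 151, 151, 151, 151, 151, 150, 151, 152, 151, 152, 153, 152, 150, 168, 214, 230, 232, 232, 231, 232, 232, 232, 232, 232, 231, 231, 231, 231, 230, 230, 230, 229, 230, 229, 229, 228, 228, 227, 227, 227, 226, 227, 226, 227, 227, 224, 192, 134, 101, 95, 97, 97, 96, 97, 97, 97, 97, 98]
stand [[91.5, 184.1999969482422], [139.5, 96.30000305175781], [195.8000030517578, 127.0], [147.89999389648438, 214.89999389648438]] [[0.6688, 0.0626], [0.5097, 0.0302], [0.4825, 0.1199], [0.6438, 0.1603]] ctr [0.5762 0.0932] [(0.1623, -168.5), (0.0937, 106.9)]
park [[117.0, 60.79999923706055], [135.1999969482422, 26.100000381469727], [190.6999969482422, 55.400001525878906], [172.5, 90.0]] [[0.4958, -0.0259], [0.4415, -0.0364], [0.4133, 0.0451], [0.4681, 0.0582]] ctr [0.4547 0.0103] [(0.0553, -169.1), (0.0863, 109.1)]
```

Run:
```python
from h import *
c=cam('wrist')
A=onz(c,257.2,156.5,.156);B=onz(c,257.1,238.5,.156);print(A,B,np.linalg.norm(B-A),np.degrees(np.arctan2(*(B-A)[[1,0]])))
L=onz(c,252.4,200,.156);R=onz(c,261.7,200,.156);print(np.linalg.norm(L-R))
G=A+(B-A)*38/92;print(G);h=np.degrees(np.arctan2(*(B-A)[[1,0]]))
mv((G[0],G[1],.150),h+90)
```

```text
[0.4367027  0.20709011 0.156     ] [0.50084701 0.2728179  0.156     ] 0.09184026744206825 45.698555653793164
0.010093193351456224
[0.46319709 0.23423855 0.156     ]
turn -0.0007 delta [-0.0033  0.0039  0.1506] q6 -2.01 p [0.4638 0.2291 0.3006] axis [-4.e-04  4.e-04 -1.e+00]
```

```bash
python3 inch.py '[[0.045,-0.0033,0.0039,0.03,0],[0.045,0,0,0.03,0],[0.045,0,0,0.03,0],[0.045,0,0,0.01,0],[0.045,0,0,0,0],[0.045,0,0,0,0],[0.045,0,0,0,0]]'
python3 - <<'E'
from h import *
mv((.4632,.2342,.150),135.7)
E
```

```text
t: 3.05
tool_pos: [0.4644, 0.2348, 0.2028]
orientation: [-1.22, 2.892, -0.0]
force: [-0.0, -0.0, 0.4]
opening: 0.0451
gripper_force: 0.0
turn 0.0007 delta [0.0014 0.0006 0.0528] q6 -2.00 p [0.4644 0.2348 0.2028] axis [ 0.003   0.0012 -1.    ]
```

```bash
python3 inch.py '[[0.045,0.001,0.0006,0.02,0],[0.045,0,0,0.02,0],[0.045,0,0,0.0125,0],[0.045,0,0,0,0],[0.02,0,0,0,0],[0.005,0,0,0,0],[0.005,0,0,0,0],[0.005,0,0,0,0]]' 40
python3 inch.py '[[0.005,0,0,-0.01,0],[0.005,0,0,-0.02,0],[0.005,0,0,-0.03,0],[0.005,0,0,0,0]]'
```

```text
t: 3.85
tool_pos: [0.4628, 0.2339, 0.1489]
orientation: [-1.22, 2.894, -0.0]
force: [0.3, 0.4, -0.8]
opening: 0.0179
gripper_force: 0.0
t: 4.25
tool_pos: [0.4645, 0.2345, 0.2127]
orientation: [-1.217, 2.889, -0.0]
force: [1.4, 0.3, -3.3]
opening: 0.0098
gripper_force: 40.0
```

```bash
python3 inch.py '[[0.005,0,0,-0.025,0],[0.005,0,0,-0.025,0],[0.005,0.0263,-0.0256,0,0],[0.005,0.0263,-0.0256,0,0],[0.005,0.0262,-0.0256,0,0],[0.005,0,0,0,0.1],[0.005,0,0,0,0.1],[0.005,0,0,0,0.1],[0.005,0,0,0,0.1],[0.005,0,0,0,0.1],[0.005,0,0,0,0.053],[0.005,-0.0285,-0.0138,0,0],[0.005,-0.0285,-0.0138,0,0],[0.005,-0.0285,-0.0138,0,0],[0.005,-0.0286,-0.0139,0,0],[0.005,0,0,0,0],[0.005,0,0,0,0],[0.005,0,0,0,0],[0.005,0,0,0,0]]'
python3 - <<'E'
from h import *
mv((.5886,.0984,.26),104)
f=lambda i,s:cv2.resize(i,None,fx=s,fy=s,interpolation=cv2.INTER_CUBIC)
c=cam('wrist');s=cam('scene');d=cam('side');np.save('cams1.npy',[c,s,d],allow_pickle=True)
save(c,'w2.png');a=c['image'][10:250,100:410,::-1];b=s['image'][170:270,195:305,::-1];e=d['image'][150:260,190:300,::-1]
A=f(a,1.6);B=cv2.resize(b,(300,273),interpolation=2);E=cv2.resize(e,(300,300),interpolation=2)
o=np.zeros((575,800,3),np.uint8);o[:A.shape[0],:A.shape[1]]=A;o[:273,500:]=B;o[273:573,500:]=E
cv2.imwrite('pics/m2.png',cv2.convertScaleAbs(o,alpha=1.5))
E
```

```text
t: 6.15
tool_pos: [0.5857, 0.098, 0.2581]
orientation: [0.384, -3.118, -0.0]
force: [-0.2, -0.3, -4.9]
opening: 0.0098
gripper_force: 40.0
turn 0.0009 delta [-0.0029 -0.0003 -0.0019] q6 -1.74 p [0.5857 0.098  0.2581] axis [-2.e-04  1.e-04 -1.e+00]
```

View pics/m2.png

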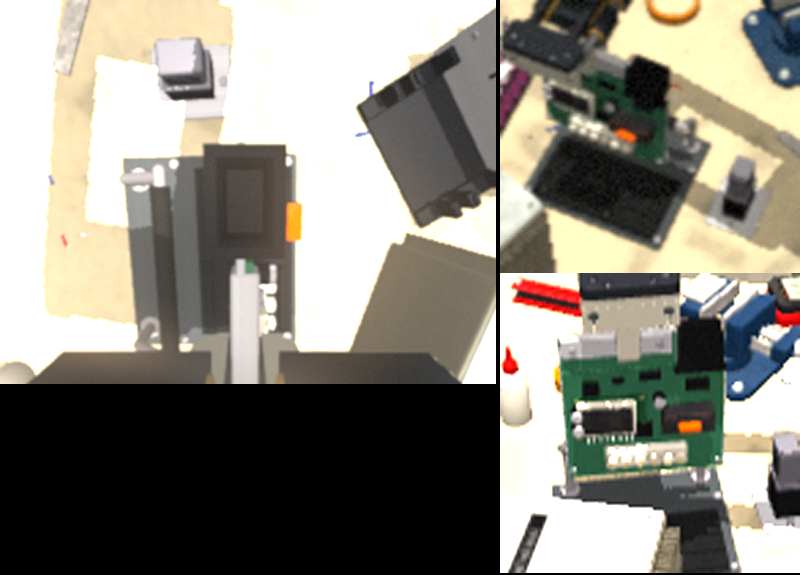

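In this view the card hangs square to the stand, level and component side forward. The stand's -y edge runs (125,160)-(297,155) in the crop, and the socket top spans (205-285,145-258).

Run:
```python
from h import *
c,s,d=np.load('cams1.npy',allow_pickle=True)
W=lambda x,y:(100+x/1.6,10+y/1.6)
Sc=lambda x,y:(195+(x-500)*110/300,170+y*100/273)
Sd=lambda x,y:(190+(x-500)*110/300,150+(y-273)*110/300)
for n,p in [('front-y',(297,155)),('back-y',(125,160)),('frontedge low',(293,338))]: print('w',n,onz(c,*W(*p),.008).round(4))
for n,p in [('front+y',(533,190)),('front-y',(657,246)),('back-y',(709,145))]: print('s',n,onz(s,*Sc(*p),.008).round(4))
for n,p in [('front-y',(738,573)),('back-y',(715,478))]: print('d',n,onz(d,*Sd(*p),.008).round(4))
for z in (.25,.255,.26,.265):
    P=[onz(c,*W(*p),z)[:2] for p in [(205,146),(285,146),(285,258),(205,258)]]
    print(z,np.linalg.norm(P[0]-P[1]).round(4),np.linalg.norm(P[1]-P[2]).round(4),np.mean(P,0).round(4))
print('bar',[onz(c,*W(*p),.256).round(4) for p in [(244,262),(242,350),(231,350),(258,350)]])
# card bottom corners in side view
for n,p in [('bot+y',(570,482)),('bot-y',(722,466))]:
    o,dd=ray(d,*Sd(*p))
    # intersect with card plane through tcp, normal heading -76
    nn=np.array([.242,-.970,0]);t=((np.array([.5857,.098,.2])-o)@nn)/(dd@nn);print('side',n,(o+t*dd).round(4))
# rail ends via wrist (z .1024 top) centreline
print('rail',[onz(c,*W(*p),.1024).round(4) for p in [(161,168),(166,345)]])
```

```text
w front-y [0.4865 0.12   0.008 ]
w back-y [ 0.5262 -0.0218  0.008 ]
w frontedge low [0.6463 0.1609 0.008 ]
s front+y [0.6377 0.149  0.008 ]
s front-y [0.4865 0.1157 0.008 ]
s back-y [ 0.5224 -0.022   0.008 ]
d front-y [0.4869 0.1208 0.008 ]
d back-y [ 0.5219 -0.0055  0.008 ]
0.25 0.0264 0.0373 [0.528 0.084]
0.255 0.0255 0.0361 [0.5278 0.0839]
0.26 0.0247 0.0349 [0.5276 0.0839]
0.265 0.0238 0.0337 [0.5274 0.0838]
bar [array([0.5466, 0.0883, 0.256 ]), array([0.5773, 0.0952, 0.256 ]), array([0.5782, 0.0914, 0.256 ]), array([0.5759, 0.1007, 0.256 ])]
side bot+y [0.6405 0.1117 0.0977]
side bot-y [0.5069 0.0783 0.1008]
rail [array([0.5245, 0.0268, 0.1024]), array([0.6441, 0.0547, 0.1024])]
```

```bash
python3 inch.py '[[0.005,-0.0069,0.0023,0.01,-0.012],[0.005,0,0,0.02,0],[0.005,0,0,0.02,0],[0.005,0,0,0.015,0],[0.005,0,0,0.01,0],[0.005,0,0,0,0],[0.005,0,0,0,0],[0.005,0,0,0,0]]'
python3 - <<'E'
from h import *
mv((.5886,.0984,.26),104)
f=lambda i,s:cv2.resize(i,None,fx=s,fy=s,interpolation=cv2.INTER_CUBIC)
c=cam('wrist');s=cam('scene');d=cam('side');np.save('cams2.npy',[c,s,d],allow_pickle=True)
a=c['image'][60:250,100:350,::-1];b=s['image'][185:265,200:280,::-1];e=d['image'][170:270,190:290,::-1]
A=f(a,2);B=cv2.resize(b,(300,300),interpolation=2);E=cv2.resize(e,(300,300),interpolation=2)
o=np.zeros((600,800,3),np.uint8);o[:380,:500]=A;o[:300,500:]=B;o[300:,500:]=E
cv2.imwrite('pics/m3.png',cv2.convertScaleAbs(o,alpha=1.8))
E
```

```text
t: 7.1
tool_pos: [0.5934, 0.1017, 0.1845]
orientation: [-0.402, 3.114, -0.0]
force: [0.2, -0.3, -3.9]
opening: 0.0096
gripper_force: 40.0
turn 0.0125 delta [ 0.0053 -0.002  -0.0755] q6 -1.74 p [0.5934 0.1017 0.1845] axis [ 2.1e-03  2.0e-04 -1.0e+00]
```

View pics/m3.png

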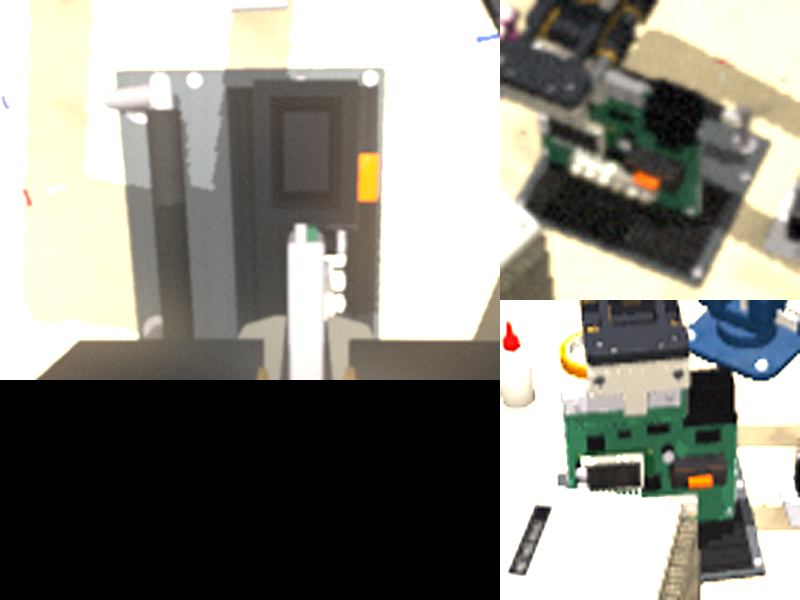

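The card is now low over the stand. The base -y corners are at (118,72) and (384,70) in the crop, the rail end at (165,110), and the socket top spans x 253-357, y 80-227.

Run:
```python
from h import *
c,s,d=np.load('cams2.npy',allow_pickle=True)
W=lambda x,y:(100+x/2,60+y/2)
Sc=lambda x,y:(200+(x-500)*80/300,185+y*80/300)
F=onz(c,*W(384,70),.008)[:2];B=onz(c,*W(118,72),.008)[:2];F2=onz(c,*W(379,325),.008)[:2]
print(F,B,np.linalg.norm(F-B),'xhead',np.degrees(np.arctan2(*(B-F)[::-1])),'F2',F2,'yhead',np.degrees(np.arctan2(*(F2-F)[::-1])))
print('rail pts',[onz(c,*W(*p),.1024)[:2].round(4) for p in [(164,112),(176,335)]])
print('scene',[onz(s,*Sc(*p),.008)[:2].round(4) for p in [(697,283),(526,203),(770,140)]])
for z in (.176,.18,.184):
    P=[onz(c,*W(*p),z)[:2] for p in [(253,81),(357,81),(357,227),(253,227)]]
    print(z,np.linalg.norm(P[0]-P[1]).round(4),np.linalg.norm(P[1]-P[2]).round(4),np.mean(P,0).round(4))
bar=[onz(c,*W(*p),.179)[:2].round(4) for p in [(304,235),(306,375)]];print('bar',bar,np.degrees(np.arctan2(*(bar[1]-bar[0])[::-1])))
y=np.array([.966,.259]);x=np.array([.259,-.966])
C=(F+.075*x+.085*y+B-.075*x+.085*y)/2;print('centre',C)
O=np.mean(P,0)+.047*y;print('card rel stand x,y',(O-C)@x,(O-C)@y)
```

```text
[0.48727793 0.11880803] [ 0.52550768 -0.02267776] 0.14655969164171934 xhead -74.8796349386763 F2 [0.63036789 0.15841507] yhead 15.471991716247361
rail pts [array([0.537 , 0.0292]), array([0.6278, 0.0525])]
scene [array([0.4858, 0.1167]), array([0.6392, 0.1481]), array([ 0.5233, -0.025 ])]
0.176 0.0275 0.039 [0.5364 0.0867]
0.18 0.0268 0.038 [0.5362 0.0867]
0.184 0.026 0.037 [0.536  0.0867]
bar [array([0.557 , 0.0919]), array([0.5974, 0.1031])] 15.494848599138635
centre [0.5885028  0.07008014]
card rel stand x,y -0.02960751852625498 0.0006211172003702738
```

```bash
python3 inch.py '[[0.005,0,0.002,0.006,0],[0.005,0,0,0.006,0],[0.005,0,0,0.003,0],[0.005,0,0,0,0],[0.005,0,0,0,0]]'; python3 inch.py '[[0.005,0,0,0.002,0],[0.005,0,0,0,0]]';python3 inch.py '[[0.005,0,0,0.002,0],[0.005,0,0,0,0]]'
```

```text
t: 7.75
tool_pos: [0.5919, 0.1035, 0.1679]
orientation: [0.402, -3.115, 0.0]
force: [1.1, 0.7, -4.2]
opening: 0.0099
gripper_force: 40.0
t: 7.95
tool_pos: [0.592, 0.1035, 0.166]
orientation: [0.402, -3.116, -0.0]
force: [0.8, 0.3, -4.2]
opening: 0.0097
gripper_force: 40.0
t: 8.15
tool_pos: [0.5919, 0.1035, 0.1639]
orientation: [0.402, -3.115, -0.0]
force: [-0.1, 0.4, -5.2]
opening: 0.0098
gripper_force: 40.0
```

```bash
for i in 1 2 3; do echo; done; python3 inch.py '[[0.005,0,0,0.0015,0],[0.005,0,0,0,0]]' | egrep 'pos|^force'; python3 inch.py '[[0.005,0,0,0.0015,0],[0.005,0,0,0,0]]' | egrep 'pos|^force';python3 inch.py '[[0.005,0,0,0.0015,0],[0.005,0,0,0,0]]'| egrep 'pos|^force'
```

```text
tool_pos: [0.5919, 0.1035, 0.1624]
force: [1.0, 0.6, -3.7]
tool_pos: [0.5919, 0.1035, 0.1609]
force: [-0.6, 0.3, -4.0]
tool_pos: [0.592, 0.1035, 0.1595]
force: [0.1, 0.0, -4.0]
```

```bash
python3 inch.py '[[0.005,0,0,0.0015,0],[0.005,0,0,0,0]]' | egrep 'pos|^force'; python3 inch.py '[[0.005,0,0,0.0015,0],[0.005,0,0,0,0]]' | egrep 'pos|^force'
```

```text
tool_pos: [0.5927, 0.1036, 0.159]
force: [0.8, 1.5, 1.0]
tool_pos: [0.5934, 0.1037, 0.1585]
force: [1.7, 0.6, 6.0]
```

Run:
```python
from h import *
c=cam('wrist');g=c['image'].astype(int).sum(2)//3
# socket block edges now: compare width to get height
print(c['t'], (-np.array(c['R']).T@np.array(c['t'])).round(4))
for v in (110,150,165): print(v,g[v,215:300].tolist())
```

```text
[ 0.05013839 -0.59192545  0.1658037 ] [0.5298 0.0871 0.3035]
110 [43, 46, 44, 43, 41, 41, 42, 46, 45, 44, 44, 44, 48, 48, 49, 49, 49, 48, 47, 45, 40, 39, 39, 39, 39, 38, 38, 41, 39, 39, 38, 38, 41, 40, 38, 40, 40, 40, 39, 41, 42, 41, 44, 41, 42, 42, 42, 43, 40, 42, 41, 44, 43, 44, 44, 45, 48, 50, 52, 53, 53, 53, 51, 53, 55, 57, 59, 61, 61, 59, 58, 61, 61, 62, 65, 83, 101, 106, 125, 179, 200, 201, 201, 199, 200]
150 [37, 38, 37, 39, 40, 38, 36, 36, 39, 40, 38, 40, 41, 42, 40, 40, 41, 41, 42, 41, 39, 35, 35, 34, 32, 30, 33, 39, 42, 44, 42, 43, 43, 43, 43, 43, 46, 44, 47, 46, 46, 44, 47, 47, 47, 47, 46, 47, 47, 44, 40, 41, 42, 43, 47, 48, 49, 51, 51, 50, 53, 52, 52, 62, 92, 122, 123, 125, 123, 124, 126, 127, 125, 128, 116, 104, 104, 134, 200, 217, 218, 218, 218, 219, 220]
165 [37, 37, 38, 39, 37, 36, 33, 34, 35, 39, 38, 37, 40, 39, 41, 41, 40, 40, 41, 41, 38, 40, 41, 39, 39, 39, 40, 39, 40, 41, 39, 39, 39, 43, 42, 42, 41, 41, 42, 44, 43, 42, 45, 44, 47, 43, 46, 48, 47, 47, 47, 49, 49, 50, 48, 51, 50, 51, 52, 51, 50, 52, 54, 57, 57, 54, 55, 55, 54, 55, 56, 58, 56, 62, 69, 75, 78, 96, 133, 159, 196, 215, 219, 219, 219]
```

```bash
python3 inch.py '[[0.012,0,0,0,0],[0.012,0,0,0,0],[0.012,0,-0.004,0,0],[0.012,0,-0.004,0,0],[0.0125,0,-0.004,0.0005,0],[0.013,0,-0.004,0.0005,0],[0.0135,0,-0.004,0.0005,0],[0.0145,0,-0.004,0.0005,0],[0.015,0,-0.004,0.0005,0],[0.0155,0,-0.004,0.0005,0],[0.016,0,-0.004,0.0005,0],[0.0165,0,-0.004,0.0005,0],[0.017,0,-0.004,0.001,0],[0.0175,0,-0.004,0.001,0],[0.0175,0,0,0,0],[0.0175,0,0,0,0]]' 10
python3 - <<'E'
from h import *
f=lambda i,s:cv2.resize(i,None,fx=s,fy=s,interpolation=cv2.INTER_CUBIC)
c=cam('wrist');s=cam('scene');d=cam('side')
a=c['image'][60:250,100:350,::-1];b=s['image'][185:265,200:280,::-1];e=d['image'][170:270,190:290,::-1]
A=f(a,2);B=cv2.resize(b,(300,300),interpolation=2);E=cv2.resize(e,(300,300),interpolation=2)
o=np.zeros((600,800,3),np.uint8);o[:380,:500]=A;o[:300,500:]=B;o[300:,500:]=E
cv2.imwrite('pics/m4.png',cv2.convertScaleAbs(o,alpha=1.8))
E
```

```text
t: 10.8
tool_pos: [0.6043, 0.057, 0.1506]
orientation: [0.402, -3.116, -0.0]
force: [0.9, -0.9, -0.0]
opening: 0.0178
gripper_force: 0.3
```

View pics/m4.png

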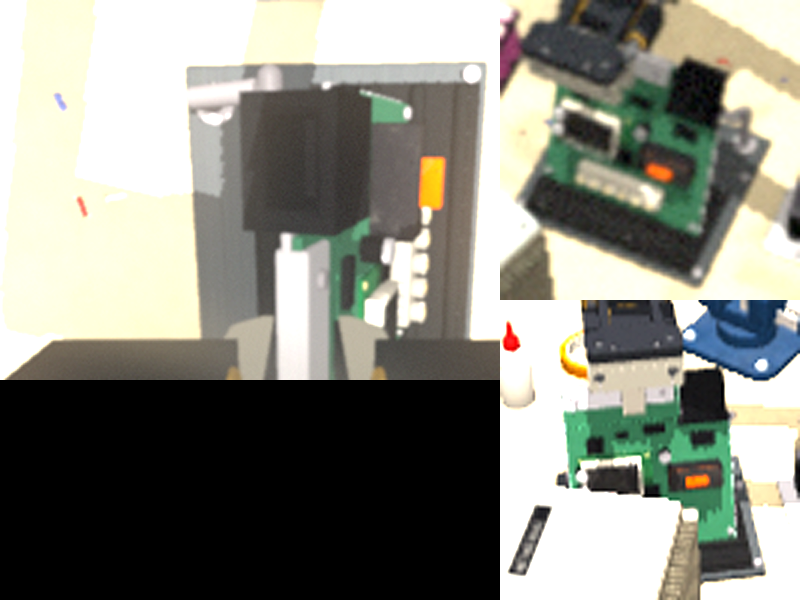

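The card is leaning back about 20° between the jaws, square and supported. I'll carry on to the rail.

```bash
python3 inch.py '[[0.018,0,-0.0037,0.001,0],[0.0185,0,-0.0037,0.001,0],[0.019,0,-0.0037,0.001,0],[0.02,0,-0.0037,0.001,0],[0.0205,0,-0.0037,0.001,0],[0.021,0,-0.0037,0.001,0],[0.0215,0,-0.003,0,0],[0.022,0,-0.002,0,0],[0.023,0,-0.002,0,0],[0.025,0,-0.001,0,0],[0.027,0,-0.001,0,0],[0.027,0,0,0,0],[0.027,0,0,0,0]]'
python3 - <<'E'
from h import *
c=cam('wrist');save(c,'w5.png');np.save('cams5.npy',[c],allow_pickle=True)
E
```

```text
t: 12.25
tool_pos: [0.6119, 0.027, 0.1444]
orientation: [0.402, -3.115, -0.0]
force: [-3.4, 3.8, -2.8]
opening: 0.027
gripper_force: 2.2
```

View pics/w5.png

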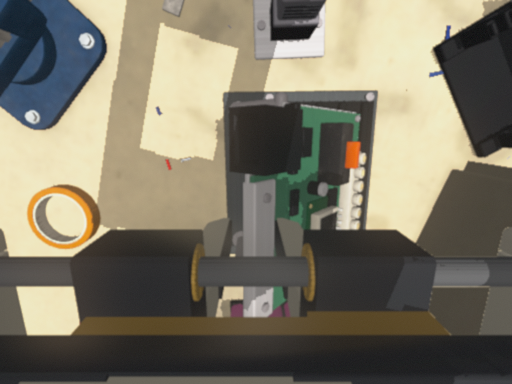

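```bash
python3 inch.py '[[0.031,0,0.002,0,0],[0.031,0,0.001,0,0],[0.031,0,0,0,0]]'
python3 - <<'E'
from h import *
s=cam('scene');d=cam('side')
b=s['image'][185:265,200:280,::-1];e=d['image'][170:270,190:290,::-1]
o=np.hstack([cv2.resize(b,(400,400),interpolation=2),cv2.resize(e,(400,400),interpolation=2)])
cv2.imwrite('pics/m6.png',cv2.convertScaleAbs(o,alpha=1.8))
E
```

```text
t: 12.6
tool_pos: [0.6123, 0.0295, 0.1456]
orientation: [-0.402, 3.114, -0.002]
force: [0.6, 0.2, 0.3]
opening: 0.0314
gripper_force: 0.1
```

Forces have dropped to zero, so the card is resting on its own. I'll withdraw straight up.

```bash
python3 inch.py '[[0.031,0,0,-0.004,0],[0.031,0,0,-0.006,0],[0.031,0,0,-0.01,0],[0.031,0,0,-0.02,0],[0.031,0,0,-0.03,0],[0.031,0,0,-0.03,0],[0.031,0.03,0,-0.02,0],[0.031,0,0,0,0],[0.031,0,0,0,0],[0.031,0,0,0,0]]'
python3 - <<'E'
from h import *
c=cam('wrist');save(c,'w7.png');S=cam('scene');save(S,'s7.png');D=cam('side');save(D,'d7.png');np.save('cams7.npy',[c,S,D],allow_pickle=True)
# predicted socket-mouth block corners for nominal lean
C=np.array([.5885,.0701]);h=np.radians(15.2);y=np.array([np.cos(h),np.sin(h),0]);x=np.array([np.sin(h),-np.cos(h),0]);z=np.array([0,0,1.]);th=np.radians(30)
O=np.array([*C,0])-.0339*x+.0095*z;cx=x*np.cos(th)-z*np.sin(th);cz=z*np.cos(th)+x*np.sin(th)
P=lambda a,b,e:O+a*cx+b*y+e*cz
print('socket mouth',P(0,-.047,.152).round(4))
for n,k in (('w',c),('s',S),('d',D)):
    print(n,[proj(k,P(a,b,.152)).round(1).tolist() for a,b in [(-.013,-.065),(.013,-.065),(.013,-.029),(-.013,-.029)]],'bar',[proj(k,P(*q)).round(1).tolist() for q in [(-.005,-.024,.15),(.005,.068,.15),(-.005,.068,.15)]])
g=c['image'].astype(int).sum(2)//3
m=(g<75).astype(np.uint8);u,v=proj(c,P(0,-.047,.152)).astype(int)
for k,(nm,thr) in ((c,('w',75)),(S,('s',55)),(D,('d',55))):
    u,v=proj(k,P(0,-.047,.152)).astype(int);gg=k['image'].astype(int).sum(2)//3
    r=8 if nm!='w' else 40
    print(nm,u,v);st=1 if nm!='w' else 4
    print(gg[v-r:v+r+1:st,u-r-4:u+r+5:st])
E
```

```text
t: 13.7
tool_pos: [0.5824, 0.0223, 0.2639]
orientation: [0.402, -3.115, -0.0]
force: [-0.1, -0.0, -1.0]
opening: 0.0309
gripper_force: 0.0
socket mouth [0.5542 0.0171 0.1411]
w [[266.6, 146.7], [243.0, 146.0], [243.6, 182.0], [266.5, 184.4]] bar [[260.2, 188.2], [252.3, 269.9], [260.4, 272.2]]
s [[260.3, 204.7], [263.4, 201.4], [252.0, 197.3], [248.8, 200.5]] bar [[248.0, 199.5], [220.7, 187.9], [219.3, 189.0]]
d [[263.1, 191.5], [261.8, 190.1], [247.9, 191.4], [248.9, 192.8]] bar [[246.7, 193.3], [210.1, 196.2], [210.1, 196.8]]
w 254 165
[[218 219 185 153 153 126  90  91  83 115 118 116 116 130 114 116 115 111
  110 111 111 114 110]
 [217 218 157 153 154 115  79  79  84 111 110 111 114 203 114 111 111 111
  110 111 112 111 109]
 [213 216 151 152 150 113  81 131 155 126 105 106 110 109 122 114  82  58
   61  61  63  57  62]
 [200 199 146 149 148 118 116 110 105 113 122 118 120 120 189 155  82  57
   59  63  63  58  61]
 [203 161 139 145 147 114  93 105 105 111 141 142 144 143 190 153  64  56
   87  97 116 148 138]
 [212 142 135 136 141 123  76  97 129  86  76  77  78  87 169 126  72 
[... 4374 characters left out ...]
16  17  17  17  18  22  24  23  24  24
   24 161 198 165 159  44  27]
 [132 134 108  80  58  24  24  18  17  22  17  17  16  23  24  25  24  24
   25 109 152 148 145 165 162]
 [137 136 133  56  81  25  24  16  18  18  18  15  17  25  22  26  25  22
   24  69 119 118 116 149 147]
 [135 135 161  57  80  22  24  18  16  16  16  16  18  24  24  23  24  23
   21  69 121 121 120 118 116]
 [138 185 194  58 111  23  25  17  17  16  17  15  16  24  24  25  24  23
   25  70 123 122 121 118 118]
 [136 204 207  63 104  20  23  17  18  17  18  17  18  23  23  22  24  23
   23  54 126 125 124 122 122]
 [185 205 208  67 141  21  19  17  14  17  17  16  18  19  24  24  22  25
   24  45 126 127 126 125 124]]
```

Run:
```python
from h import *
c,S,D=np.load('cams7.npy',allow_pickle=True)
g=c['image'].astype(int).sum(2)//3
for u in (248,255,262): print('col',u,'v140-195',g[140:196,u].tolist())
for v in (158,168,178): print('row',v,'u232-290',g[v,232:291].tolist())
for u in (290,300): print('col',u,'v90-150',g[90:150,u].tolist())
for v in (125,200): print('row',v,'u205-350',g[v,205:351:1].tolist())
```

```text
col 248 v140-195 [136, 135, 130, 113, 91, 77, 75, 75, 74, 61, 50, 48, 49, 48, 49, 45, 45, 44, 46, 46, 46, 44, 44, 45, 45, 44, 44, 44, 43, 42, 46, 44, 44, 44, 43, 42, 44, 44, 45, 43, 42, 45, 43, 44, 46, 45, 49, 63, 69, 70, 71, 74, 85, 89, 90, 90]
col 255 v140-195 [146, 144, 134, 118, 93, 78, 76, 74, 62, 50, 44, 46, 47, 47, 47, 47, 45, 46, 44, 45, 46, 42, 43, 44, 43, 41, 42, 43, 42, 43, 43, 41, 41, 43, 43, 42, 44, 41, 41, 40, 41, 40, 43, 43, 44, 41, 45, 49, 59, 66, 68, 82, 117, 137, 143, 144]
col 262 v140-195 [144, 143, 136, 123, 105, 87, 68, 54, 46, 44, 46, 47, 50, 51, 50, 49, 48, 47, 49, 49, 49, 48, 48, 48, 45, 42, 42, 41, 42, 43, 42, 41, 43, 41, 43, 43, 43, 43, 42, 43, 41, 42, 43, 43, 41, 42, 41, 44, 60, 93, 133, 153, 161, 171, 174, 174]
row 158 u232-290 [76, 73, 74, 74, 74, 74, 75, 73, 60, 49, 45, 50, 50, 49, 46, 46, 46, 47, 45, 49, 49, 50, 45, 44, 44, 43, 49, 49, 50, 50, 49, 48, 48, 46, 49, 47, 47, 49, 48, 49, 48, 47, 47, 48, 48, 48, 49, 50, 51, 49, 48, 47, 46, 51, 65, 70, 80, 81, 67]
row 168 u232-290 [84, 73, 74, 72, 73, 74, 74, 71, 60, 50, 46, 47, 50, 47, 47, 45, 43, 43, 44, 43,
[... 1732 characters left out ...]
, 208, 208, 209]
row 200 u205-350 [151, 151, 152, 151, 152, 151, 150, 150, 151, 152, 151, 152, 150, 150, 148, 159, 189, 197, 186, 194, 204, 206, 201, 189, 197, 207, 201, 160, 104, 77, 72, 74, 73, 74, 74, 74, 74, 73, 72, 74, 72, 72, 73, 89, 126, 140, 141, 141, 141, 142, 143, 142, 127, 119, 117, 115, 121, 136, 143, 153, 162, 135, 104, 88, 76, 68, 65, 63, 57, 47, 44, 41, 42, 43, 56, 62, 67, 66, 64, 62, 57, 56, 57, 64, 70, 73, 72, 72, 72, 72, 71, 60, 49, 47, 48, 47, 58, 99, 151, 190, 207, 215, 219, 223, 225, 214, 196, 172, 154, 148, 148, 135, 95, 66, 63, 62, 58, 59, 61, 65, 64, 64, 64, 66, 75, 95, 139, 205, 220, 220, 220, 219, 219, 218, 218, 218, 218, 219, 219, 218, 219, 219, 218, 219, 219, 219]
```

Run:
```python
from h import *
c,S,D=np.load('cams7.npy',allow_pickle=True)
F=onz(c,336.3,123.6,.008);B=onz(c,218.2,123.6,.008);print('F,B',F,B,np.linalg.norm(F-B))
h=np.radians(15.2);y=np.array([np.cos(h),np.sin(h),0]);x=np.array([np.sin(h),-np.cos(h),0])
C=((F+.075*x+B-.075*x)/2+.085*y);print('centre',C)
print('edge pt', ((onz(c,295,123.5,.008)-C)@y))
# socket: back edge (a=+13): z=.141-.0065=.1346 ; 
z=.1346
for q in [(240.3,168),(248,149),(248,186.7)]:
    X=onz(c,*q,.1346 if q[0]<245 else .138);print(q,X.round(4),'stand x,y',((X-C)@x).round(4),((X-C)@y).round(4))
print('expected back edge x',-.0339+.152*.5+.013*.866)
# wrist+scene+side triangulation of back(+x) -y corner of block
r=[ray(c,240.3,149),ray(S,262.2,200.3),ray(D,261.6,190.3)];print(tri(*r))
r=[ray(c,240.3,186.7),ray(S,251.5,196.4),ray(D,247.8,191)];print(tri(*r))
```

```text
F,B [0.48569829 0.11904186 0.008     ] [ 0.52788946 -0.0417304   0.008     ] 0.16621616635407327
centre [0.58882028 0.06094181 0.008     ]
edge pt -0.08492054955192921
(240.3, 168) [0.5615 0.0043 0.1346] stand x,y 0.0475 -0.0412
(248, 149) [0.5411 0.007  0.138 ] stand x,y 0.0395 -0.0602
(248, 186.7) [0.5774 0.0164 0.138 ] stand x,y 0.04 -0.0227
expected back edge x 0.053357999999999996
(array([5.42927895e-01, 3.02571383e-04, 1.33971934e-01]), [np.float64(0.0007168302887168424), np.float64(0.002137264283057899), np.float64(0.002538985733596692)])
(array([0.57757691, 0.00914903, 0.13485141]), [np.float64(0.002409922663807901), np.float64(0.00033025065993430163), np.float64(0.002438141306178418)])
```

Run:
```python
from h import *
mv((.452,.014,.24))
```

```text
turn 0.0000 delta [0.128  0.025  0.0236] q6 -1.88 p [0.5822 0.0223 0.2633] axis [-2.1e-03  1.0e-04 -1.0e+00]
```

```bash
python3 inch.py '[[0.055,0.032,0.00625,0,0],[0.055,0.032,0.00625,0,0],[0.055,0.032,0.00625,0,0],[0.055,0.032,0.00625,0.02,0],[0.055,0,0,0,0],[0.055,0,0,0,0],[0.055,0,0,0,0]]'
python3 - <<'E'
from h import *
c=cam('wrist');save(c,'w8.png');S=cam('scene');D=cam('side');np.save('cams8.npy',[c,S,D],allow_pickle=True)
mv((.452,.014,.24))
hsv=cv2.cvtColor(c['image'],cv2.COLOR_RGB2HSV);g=c['image'].astype(int).sum(2)//3
u,v=proj(c,(.452,.014,.083)).astype(int);print(u,v,proj(c,(.452,.014,.0)))
print(g[100:245:6,190:331:5])
E
```

```text
t: 14.55
tool_pos: [0.4536, 0.0139, 0.2456]
orientation: [-0.402, 3.114, -0.0]
force: [-0.0, 0.4, 0.2]
opening: 0.055
gripper_force: 0.0
turn 0.0000 delta [0.0015 0.0006 0.0056] q6 -1.91 p [0.4536 0.0138 0.2456] axis [ 1.5e-03 -1.0e-04 -1.0e+00]
253 183 [252.92656938 171.8550599 ]
[[194 204 202 206 177 200 193 188 149 129 126 128 129 148 198 203 212 216
  217 220 222 222 219 218 210 208 211 208 210]
 [194 215 188 178 205 213 208 199 130 131 128 129 130 196 200 196 203 208
  207 212 217 218 219 214 208 209 207 208 209]
 [194 203 207 167 207 209 215 190 143 141 135 130 140 202 202 197 194 196
  197 203 205 215 218 216 209 208 208 208 208]
 [209 210 211 215 214 214 214 148 147 143 141 145 199 213 214 210 204 198
  200 198 195 197 200 206 210 208 207 207 209]
 [203 212 176 216 216 216 212 149 147 147 146 146 213 217 217 215 213 215
  208 203 196 195 198 193 197 199 205 210 213]
 [224 222 213 217 217 220 186 152 150 150 150 148 217 218 218 219 219 218
  217 216 206 202 193 195 192 192 196 201 209]
 [205 211 217 220 222 218 152 152 151 150 150 216 219 218 219 220 221 221
  218 218 214 213 
[... 1507 characters left out ...]
 93  91  91  93  94  89  91  90  90  94  94  95
   97  97 100 102 104 105 110 102 202 205 204]
 [190 120 113 109 140 113 104 111 106 107 105 171 104 103  81  85  84  80
   79  79  81  80 103 107 121 107 202 201 199]
 [115 116 112  81 185 111 127 100 132  83 106 106 105 104  65  65  68  61
   64  66  61  63  57 108 107 108 108 187 209]
 [115 114 107  81 163 113  99 100 105  85  85  84  82  81  64  61  62  59
   57  70 124  99  54  89 106 106 107 106 178]
 [112 111  80  80 141 105 110  89  89  87  85  84  84  85  67  66  66  65
  144  95  98  87  55  55 106 105 106 106 106]
 [110  87  73  72 174 114 118 136 122  94  86  86  84  84  69  69 128  92
   98  99  98  89  58  58  72 105 104 104 105]]
```

View pics/w8.png

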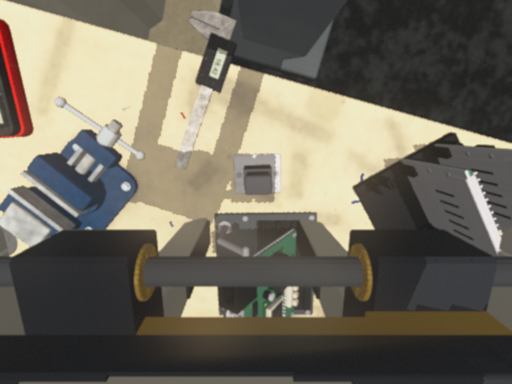

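The last view shows the park foot at (233-281,154-196) and the plug top face at about (244-272,176-193), aligned with the tool. Plug y runs along the image columns.

Run:
```python
from h import *
c,S,D=np.load('cams8.npy',allow_pickle=True);g=c['image'].astype(int).sum(2)//3
for v in (158,180,185,190): print('row',v,'u228-286',g[v,228:287].tolist())
for u in (237,250,258,266,277): print('col',u,'v148-204',g[148:205,u].tolist())
```

```text
row 158 u228-286 [140, 138, 141, 143, 144, 143, 153, 158, 161, 159, 159, 159, 159, 159, 159, 159, 158, 159, 158, 159, 159, 159, 157, 159, 162, 170, 183, 171, 160, 160, 159, 160, 157, 159, 159, 158, 159, 159, 159, 160, 159, 159, 159, 160, 159, 158, 161, 187, 226, 235, 235, 228, 212, 213, 218, 219, 218, 218, 217]
row 180 u228-286 [147, 150, 154, 150, 145, 142, 140, 148, 156, 158, 159, 158, 157, 159, 155, 134, 105, 96, 103, 107, 107, 107, 106, 106, 108, 107, 108, 108, 107, 108, 108, 107, 109, 108, 108, 106, 107, 108, 108, 108, 108, 107, 102, 109, 141, 154, 174, 220, 231, 232, 232, 230, 219, 216, 217, 218, 218, 217, 217]
row 185 u228-286 [209, 209, 177, 151, 145, 144, 135, 139, 148, 152, 151, 153, 153, 153, 152, 142, 113, 98, 101, 105, 106, 105, 107, 106, 106, 107, 105, 107, 106, 106, 106, 105, 107, 106, 107, 106, 106, 106, 105, 106, 107, 106, 103, 99, 122, 144, 172, 218, 231, 231, 231, 230, 221, 215, 215, 216, 216, 214, 214]
row 190 u228-286 [174, 158, 150, 147, 147, 145, 145, 147, 154, 157, 156, 156, 155, 155, 156, 155, 141, 113, 99, 102, 104, 106, 104, 104, 104, 105, 104, 104, 105, 10
[... 931 characters left out ...]
107, 106, 106, 106, 105, 105, 105, 104, 103, 100, 108, 130, 141, 145, 145, 146, 146, 145, 162, 200, 213]
col 266 v148-204 [221, 221, 221, 221, 215, 190, 171, 164, 158, 159, 159, 159, 161, 161, 162, 155, 123, 83, 59, 62, 80, 100, 103, 83, 66, 66, 71, 82, 96, 105, 108, 108, 108, 107, 108, 106, 107, 105, 106, 105, 105, 105, 106, 105, 102, 100, 108, 125, 133, 133, 137, 138, 141, 152, 189, 210, 214]
col 277 v148-204 [220, 220, 220, 220, 219, 216, 226, 234, 235, 235, 235, 236, 236, 237, 237, 237, 237, 236, 233, 233, 232, 231, 224, 212, 197, 197, 202, 212, 224, 231, 234, 235, 232, 230, 230, 230, 230, 231, 232, 231, 230, 229, 227, 220, 201, 199, 204, 205, 207, 208, 209, 210, 210, 211, 211, 211, 211]
```

Run:
```python
from h import *
c,S,D=np.load('cams8.npy',allow_pickle=True)
P=[onz(c,*q,.083)[:2] for q in [(243.4,175.2),(271.6,175.2),(271.8,194.6),(243.9,194.6)]]
print(np.linalg.norm(P[0]-P[1]),np.linalg.norm(P[1]-P[2]));X=np.mean(P,0);print(X)
for q in [(233.2,154),(274.8,154)]: print(onz(c,*q,.005))
mv((*X,.11))
mv((*X,.077))
```

```text
0.0318111864686555 0.022563497170276593
[0.45208994 0.01952067]
[ 0.43394492 -0.01906078  0.005     ]
[0.41928368 0.03679451 0.005     ]
turn 0.0000 delta [0.0002 0.0059 0.1356] q6 -1.91 p [0.4536 0.0138 0.2456] axis [ 1.5e-03 -1.0e-04 -1.0e+00]
turn 0.0000 delta [0.0002 0.006  0.1686] q6 -1.91 p [0.4536 0.0138 0.2456] axis [ 1.5e-03 -1.0e-04 -1.0e+00]
```

```bash
python3 inch.py '[[0.055,0,0.006,0.03,0],[0.055,0,0,0.04,0],[0.055,0,0,0.04,0],[0.055,0,0,0.03,0],[0.055,0,0,0.02,0],[0.055,0,0,0.0125,0],[0.055,0,0,0,0],[0.04,0,0,0,0],[0.02,0,0,0,0],[0.02,0,0,0,0],[0.02,0,0,0,0],[0.02,0,0,0,0]]' 6
python3 - <<'E'
from h import *
mv((.45209,.01952,.073))
E
```

```text
t: 15.9
tool_pos: [0.4517, 0.0196, 0.0733]
orientation: [-0.402, 3.114, -0.001]
force: [-1.0, 0.1, 6.1]
opening: 0.0313
gripper_force: 5.9
turn 0.0000 delta [-0.0004 -0.0002  0.0003] q6 -1.90 p [0.4517 0.0196 0.0733] axis [ 2.1e-03 -2.0e-04 -1.0e+00]
```

```bash
python3 inch.py '[[0.04,0,0,0,0],[0.04,0,0,-0.003,0],[0.04,0,0,0,0]]' |egrep 'pos|^force'; python3 inch.py '[[0.025,0,0,0,0],[0.02,0,0,0,0],[0.02,0,0,0,0],[0.02,0,0,0,0]]' 6; python3 inch.py '[[0.02,0,0,-0.008,0],[0.02,0,0,-0.008,0],[0.02,0,0,-0.007,0],[0.02,0,0,0,0],[0.02,0,0,0,0]]'
```

```text
tool_pos: [0.4507, 0.0197, 0.0754]
force: [-0.1, 0.2, 0.5]
t: 16.6
tool_pos: [0.4506, 0.0197, 0.075]
orientation: [0.402, -3.115, -0.0]
force: [-1.2, 0.9, 0.7]
opening: 0.0318
gripper_force: 5.9
t: 17.1
tool_pos: [0.451, 0.0196, 0.0986]
orientation: [-0.402, 3.115, -0.0]
force: [0.6, 0.2, -0.9]
opening: 0.0313
gripper_force: 5.9
```

```bash
python3 inch.py '[[0.02,-0.0045,0,0.0005,0],[0.02,-0.0045,0,0.0005,0],[0.02,-0.0045,0,0.001,0],[0.02,-0.0045,0,0.0013,0],[0.02,-0.0045,0,0.0016,0],[0.02,-0.0045,0,0.0019,0],[0.02,0,0,0,0],[0.02,0,0,0,0]]'
python3 - <<'E'
from h import *
c=cam('wrist');save(c,'w9.png');S=cam('scene');save(S,'s9.png');D=cam('side');save(D,'d9.png');np.save('cams9.npy',[c,S,D],allow_pickle=True)
p,R,s=tf()
print(p)
for n,k in (('s',S),('d',D)):
    print(n,[proj(k,q).round(1).tolist() for q in [(p[0],p[1],p[2]-.003),(.452,.0195,.041)]])
    u,v=proj(k,p).astype(int);g=k['image'].astype(int).sum(2)//3;print(u-14,v-4);print(g[v-4:v+26,u-14:u+15])
E
```

```text
t: 17.9
tool_pos: [0.4771, 0.0267, 0.0912]
orientation: [-0.402, 3.115, 0.0]
force: [1.3, -0.4, -1.9]
opening: 0.0306
gripper_force: 6.0
[0.47690544 0.02660716 0.09136147]
s [[274.7, 227.4], [282.2, 238.9]]
260 222
[[ 36  36  31  29  19  19  22  17  16  24  26  30  33  34  33  33  34  32
   27  20  25  22  25  23  17  30  62  84  84]
 [ 36  32  33  35  28  21  19  21  14  21  20  20  25  28  33  36  36  29
   20  27  32  31  25  23  21  38  66  82  85]
 [ 38  34  35  39  31  33  31  29  26  19  21  18  17  20  32  34  32  26
   23  29  39  36  30  22  28  52  78  83  88]
 [ 38  36  38  38  37  37  36  33  36  28  26  21  21  29  31  32  31  26
   35  39  37  33  32  23  35  70  85  88  87]
 [ 35  36  36  36  33  33  30  37  33  35  33  35  33  29  34  37  32  34
   48  52  47  34  29  26  56  81  88  84  83]
 [ 37  38  36  37  37  36  34  34  34  37  39  36  34  34  38  35  37  46
   59  69  67  44  29  37  71  90  89  87  85]
 [ 37  38  34  35  33  38  33  38  35  38  35  34  39  38  38  37  31  46
   66  67  58  53  37  50  75  88  92  91  86]
 [ 36  38  36  35  37  33  33  36  37 
[... 5719 characters left out ...]
130 129 126 125 129 105 131 133 133 130 129  56
    8   6   9  10  12   9  10   8  12  10  10]
 [ 49 106 129 130 129 129 129 127 124 124 125  98 131 132 134 130 129  63
    8   7  10   9   8  10  10  10  10  11  12]
 [ 43  83 127 128 129 129 129 126 125 126 125 115 124 132 131 131 131 111
   10   6   8  11  12  11  11   9  11  12  12]
 [ 42  80 126 127 126 127 126 126 127 125 126 124 107 131 131 132 130 129
   52   8  10   8   9  10  10  10   9  12  10]
 [ 43  59 128 124 125 126 127 126 126 125 123 121  89 128 130 132 131 130
   62   8  11  11  12   8  10   9  11  11  12]
 [ 43  44 106 126 125 127 125 126 125 124 122 120 105 118 130 130 132 130
  111  11  10  12   9  10  11  11  11  11  10]]
```

```bash
python3 inch.py '[[0.02,-0.003,0,-0.005,0],[0.02,-0.005,0,-0.009,0],[0.02,-0.005,0,-0.009,0],[0.02,0,0,-0.03,0],[0.02,0,0,-0.04,0],[0.02,0,0,-0.04,0],[0.02,0,0,-0.02,0],[0.02,0,0,0,0],[0.02,0,0,0,0]]'
python3 - <<'E'
from h import *
D=cam('side');S=cam('scene');np.save('cams10.npy',[D,S],allow_pickle=True);p,R,s=tf()
G=p-[0,0,.003];h=np.radians(15)
f=np.array([np.cos(h),np.sin(h),0])
for t in (0,15,30):
    a=np.array([0,0,np.cos(np.radians(t))])+f*np.sin(np.radians(t))
    print(t,[proj(D,G+a*k).round(1).tolist() for k in (-.061,-.031,-.025,.011)],[proj(S,G+a*k).round(1).tolist() for k in (-.061,-.031,-.025,.011)])
u,v=proj(D,G).astype(int);im=D['image'].astype(int);g=im.sum(2)//3;print(u-16,v-2);print(g[v-2:v+44,u-16:u+30])
E
```

```text
t: 18.95
tool_pos: [0.4898, 0.0299, 0.2446]
orientation: [-0.402, 3.115, -0.0]
force: [0.8, 0.3, -2.2]
opening: 0.0308
gripper_force: 6.0
0 [[281.1, 184.4], [281.4, 174.4], [281.5, 172.3], [281.8, 159.7]] [[271.9, 208.3], [272.3, 201.9], [272.4, 200.6], [272.9, 192.5]]
15 [[287.5, 183.1], [284.7, 173.7], [284.2, 171.8], [280.6, 160.0]] [[277.3, 209.8], [275.1, 202.7], [274.7, 201.2], [271.9, 192.3]]
30 [[293.5, 180.6], [287.8, 172.4], [286.7, 170.7], [279.5, 160.5]] [[282.4, 210.4], [277.7, 203.0], [276.8, 201.5], [270.9, 192.2]]
265 161
[[136 173 140 ...  21  20  17]
 [158 129  92 ...  18  15  16]
 [110  82  86 ...  66  66 115]
 ...
 [127 127 124 ... 127 126 126]
 [127 127 126 ... 125 126 126]
 [111 115 121 ... 128 129 130]]
```

Run:
```python
from h import *
np.set_printoptions(threshold=10**6,linewidth=250)
D,S=np.load('cams10.npy',allow_pickle=True)
g=D['image'].astype(int).sum(2)//3;print('side u274-304 v165-192');print(g[165:193,274:305])
g=S['image'].astype(int).sum(2)//3;print('scene u262-290 v194-216');print(g[194:217,262:291])
```

```text
side u274-304 v165-192
[[112  74  66  72  72  69  78 109 109 108 108 109 108 107  54  37  66  53  70  72  75  72  71  62  65  59  64  64  71  69  68]
 [ 71  61  61  69  60  68  81 108 109 109 108 108 109 106  67  27  65  59  52  66  70  70  67  59  58  56  54  49  53  54  55]
 [ 60  60  60  61 113  67  82 108 108 109 109 108 108 108  71  44  46  71  44  50  52  52  44  49  50  50  48  48  47  49  46]
 [ 50  59  60  60  93  68  86 108 108 108 109 108 108 107  67  58  46  70  40  43  44  48  44  44  46  43  40  41  41  54  71]
 [ 35  43  47  52  57 132  87 108 108 109 108 108 108 109  64  58  57  66  59  70  55  55 108  67  68  70 141 180 180 181 185]
 [ 27  31  33  37  42 152  91 109 109 108 108 108 109 111  61  58  59  61  73 140 185 185  98  66  67  69 114 141 205 207 210]
 [ 26  29  29  32  32 128  95 108 108 108 108 108 108 110  56  56  58  62  71 145 171 141  64  66  67  65  65  68 132 201 204]
 [ 26  30  30  29  31 113  96 109 109 108 107 108 108 110  48  57  57  66  68  93  94  62  62  64  67  66  63  44  54 196 199]
 [ 26  28  28  30  29 111  97 108 107 108 109 108 108 108  53
[... 4541 characters left out ...]
 97  95  95  95  95  96  91  88  92  95  96  97  88  73  55  43  47  53  78  96  98  98 100  96  98 100]
 [103  95  89  86  89  92  93  91  91  91  90  92  96  94  95  96  91  79  67  64  68  87  99 100  98  96  98  97 100]
 [ 90  82  72  73  79  88  89  90  89  86  89  92  94  95  94  95  93  96  93  91  92  97  99  97  99  99  97  97  99]
 [ 72  64  59  58  65  79  84  85  83  86  90  93  96  97  98  96  97  98  97  98  97  99  96  99  98  97  99  97  97]
 [ 74  65  53  53  59  73  85  87  87  90  92  97  98  97  97  96  95  97  98  99  98  95  98  95  96  96  93  98  97]
 [ 75  70  58  53  59  76  88  91  93  94  96  96  96  95  97  95  95  98  96  99  98  96  97  94  95  93  97  96  98]]
```

```bash
python3 inch.py '[[0.02,0,0,-0.005,0.145],[0.02,0,0,0,0.145],[0.02,0,0,0,0.145],[0.02,0,0,0,0.145],[0.02,0,0,0,0.145],[0.02,0,0,0,0.145],[0.02,0,0,0,0.145],[0.02,0,0,0,0.145],[0.02,0,0,0,0.145],[0.02,0,0,0,0.145],[0.02,0,0,0,0.12],[0.02,0,0,0,0],[0.02,0,0,0,0]]' | egrep 't:|pos|orie|open'
python3 - <<'E'
from h import *
mv((.5658,-.0150,.24),15.2)
E
```

```text
t: 20.35
tool_pos: [0.4888, 0.0299, 0.248]
orientation: [-1.912, -2.49, 0.002]
opening: 0.0311
turn -0.0040 delta [-0.0635  0.0626  0.0078] q6 -0.31 p [0.4888 0.0299 0.248 ] axis [-2.3e-03  1.0e-04 -1.0e+00]
```

```bash
python3 inch.py '[[0.02,-0.016,0.0157,0,-0.004],[0.02,-0.016,0.0157,0,0],[0.02,-0.016,0.0156,0,0],[0.02,-0.0155,0.0156,0.008,0],[0.02,0,0,0.015,0],[0.02,0,0,0.01,0],[0.02,0,0,0,0],[0.02,0,0,0,0],[0.02,0,0,0,0]]'
python3 - <<'E'
from h import *
np.set_printoptions(threshold=10**6,linewidth=250)
mv((.5658,-.0150,.2071),15.2)
c=cam('wrist');S=cam('scene');D=cam('side');np.save('cams11.npy',[c,S,D],allow_pickle=True)
for n,i in (('w11',c),('s11',S),('d11',D)): save(i,n+'.png')
p=tf()[0];G=p-[0,0,.003];xs=np.array([.262,-.965,0])
M=np.array([.5572,.0165,.141])
for t in (20,27,34):
    a=np.array([0,0,np.cos(np.radians(t))])+xs*np.sin(np.radians(t))
    print(t,[[proj(k,G+a*q).round(1).tolist() for q in (-.061,-.031,-.025)] for k in (c,S,D)])
print('mouth',[proj(k,M).round(1).tolist() for k in (c,S,D)])
g=S['image'].astype(int).sum(2)//3;print('scene u240-268 v180-208');print(g[178:210,240:270])
g=D['image'].astype(int).sum(2)//3;print('side u240-270 v170-198');print(g[165:198,240:272])
E
```

```text
t: 21.25
tool_pos: [0.5662, -0.015, 0.2171]
orientation: [1.911, 2.492, 0.001]
force: [0.5, 0.4, 0.5]
opening: 0.0313
gripper_force: 6.0
turn -0.0028 delta [ 0.0001 -0.0004  0.01  ] q6 -0.38 p [ 0.5662 -0.015   0.2171] axis [ 1.e-03 -1.e-04 -1.e+00]
20 [[[252.8, 187.0], [252.9, 210.9], [253.0, 216.5]], [[257.0, 193.8], [258.6, 185.2], [258.9, 183.4]], [[253.3, 183.4], [252.6, 172.0], [252.4, 169.7]]]
27 [[[252.8, 178.8], [252.9, 206.5], [253.0, 212.9]], [[256.0, 194.9], [258.1, 185.7], [258.5, 183.9]], [[253.6, 184.1], [252.7, 172.3], [252.6, 170.0]]]
34 [[[252.8, 171.1], [252.9, 202.6], [253.0, 209.7]], [[255.1, 195.8], [257.6, 186.2], [258.1, 184.2]], [[253.9, 184.4], [252.9, 172.4], [252.7, 170.0]]]
mouth [[251.9, 168.0], [255.4, 200.3], [254.3, 191.3]]
scene u240-268 v180-208
[[167 167 163 166 170 168 170 168 166 162 146 112  84  67  56  48  38  30  37  43  42  39  40  37  43  57  70  73  74  74]
 [166 167 167 166 169 168 167 167 168 166 163 147 112  78  56  43  44  44  40  39  35  34  37  46  47  58  73  74  74  71]
 [166 167 165 165 166 168 165 166 168 168 168 166 143  98  67  
[... 7274 characters left out ...]
 24  75  89  41  27  31  41  45  52  62  64]
 [128 134 157 173 186 137 162  50  25  23  22  25  23  23  24  24  24  24  25  25  24  25  91 113  95  88  41  27  28  33  40  49]
 [188 189 197 202 210 169 126  81  25  24  23  25  25  25  24  25  24  23  23  23  24  23  78 117 113 110  93  89  90  42  28  32]
 [210 207 208 209 208 205  90 125  27  25  25  23  23  22  24  23  24  23  25  23  23  25  71 119 118 116 115 113 112  93  88  41]
 [208 171 202 208 206 220  90 129  22  25  23  25  24  23  23  25  24  25  23  23  24  23  71 191 191 192 185 185 185 181 176 164]
 [209 185 179 199 207 210  91 131  23  23  24  25  23  23  23  25  24  25  23  25  24  24  71 212 213 212 208 207 209 207 206 202]]
```

Run:
```python
from h import *
np.set_printoptions(threshold=10**6,linewidth=250)
c,S,D=np.load('cams11.npy',allow_pickle=True)
im=c['image'].astype(int);g=im.sum(2)//3
M=np.array([.5572,.0165,.141]);y=np.array([.965,.262,0]);x=np.array([.262,-.965,0]);z=np.array([0,0,1.])
cx=x*.866-z*.5
print([proj(c,M+a*cx+b*y).round(1).tolist() for a,b in [(-.013,-.018),(.013,-.018),(.013,.018),(-.013,.018)]])
print('rows v130..235 step3, cols 225..285 step 2');print(g[130:236:3,225:286:2])
```

```text
[[228.6, 154.8], [230.5, 180.2], [273.5, 180.1], [275.2, 154.6]]
rows v130..235 step3, cols 225..285 step 2
[[109 104 139 119  97  96  96  95  96  93  64  52  52  48  46  46  46  46  45  47  48  83  91  91  89  93  92  92  94  94  94]
 [110 111 114  76  58  54  53  53  52  52  49  49  49  46  47  44  47  45  45  45  46  47  46  46  45  59  65  88  91  91  93]
 [110 108  75  64  54  53  53  53  50  51  51  47  47  47  46  48  46  46  44  45  45  45  43  45  43  52  57  85  94  93  93]
 [109 106  75  54  55  55  53  51  50  50  49  49  49  46  45  47  48  47  46  45  46  46  45  44  45  46  49  87  96  97  95]
 [170 168 112  53  54  54  52  50  53  51  49  49  50  47  49  46  46  48  46  46  46  46  47  45  44  60  93  95  96  96  96]
 [210 208 198 151  62  54  52  52  51  53  50  51  46  47  49  47  48  48  46  44  47  45  46  47  45  61  96  95  94  96  96]
 [162 160 146 117  55  53  53  53  52  51  51  51  50  48  48  48  45  46  48  46  47  48  47  49  45  55  92  95  95  93  94]
 [134 140 130  88  55  54  55  53  52  51  51  48  51  48  49  48  46  48  47  47  49  46  46  47  46  
[... 2880 characters left out ...]
 81  81  83  81  83  82  82  83  81  82  83  80  75  98 100 100]
 [ 85  86  89  81  70  68  66  67  67  67  66  65  64  64  63  62  62  63  62  62  61  62  60  61  63  77  79  73  89 100 101]
 [ 79  86  89  79  71  70  71  70  68  66  66  65  65  65  64  65  64  62  63  63  62  62  62  62  62  79  81  74  69  98 100]
 [ 78  89  90  88  89  87  89  87  86  85  84  84  85  84  84  84  84  83  84  84  83  83  84  83  83  82  82  76  57  91 100]
 [ 84  89  90  76  68  67  66  63  64  61  60  59  59  58  57  55  56  55  52  55  53  54  55  54  52  70  82  79  58  75  99]
 [ 85  90  90  83  83  82  82  81  80  79  80  79  79  78  77  77  77  75  76  77  77  75  76  78  77  79  83  80  64  56  95]]
```

```bash
python3 inch.py '[[0.02,-0.0045,0,0.003,0],[0.02,0,0,0.007,0],[0.02,0,0,0,0],[0.02,0.002,0,0.0035,0],[0.02,0.002,0,0.0035,0],[0.02,0,0,0,0],[0.02,0,0,0,0]]'|egrep 't:|pos|^force|open'
python3 - <<'E'
from h import *
np.set_printoptions(threshold=10**6,linewidth=250)
c=cam('wrist');save(c,'w12.png')
g=c['image'].astype(int).sum(2)//3
print('rows v130..200 step2, cols 225..285 step 3');print(g[126:206:2,222:287:3])
E
```

```text
t: 22.1
tool_pos: [0.5663, -0.0157, 0.1992]
force: [0.3, -0.1, 0.5]
opening: 0.0311
rows v130..200 step2, cols 225..285 step 3
[[109  69 120  97  98  97  95  92  46  45  46  43  43  42  43  60  92  93  93  92  92  93]
 [109  82 152  98  97  96  96  92  57  55  54  54  53  52  48  60  94  93  93  91  93  92]
 [107 106 159  94  93  92  92  89  50  48  46  46  43  45  43  60  89  89  88  92  92  93]
 [111 110 131  69  57  56  53  53  48  45  44  45  44  44  41  45  50  48  57  73  93  93]
 [112 110  62  50  49  50  49  47  48  49  44  46  44  45  44  44  43  43  45  47  92  92]
 [109 109  64  56  52  49  49  49  47  45  44  45  43  43  45  43  43  43  46  55  92  93]
 [109 109  59  52  52  51  49  50  47  47  45  44  43  44  43  44  45  43  45  46  92  92]
 [148 113  66  54  53  51  51  49  48  47  45  45  46  45  45  44  44  44  45  55  91  92]
 [162 159  73  51  53  51  49  49  49  47  47  46  45  45  43  43  45  45  44  92  95  95]
 [193 191 157  57  52  50  50  50  49  47  48  45  47  45  45  45  43  44  45  96  95  94]
 [208 206 193  70  53  50  50  50  49  47  47  48  46  46  46  
[... 1967 characters left out ...]
8  96 110 105  90  84 109 120  95  84 163 167 191 172 215 187]
 [151 112 110 110 110 108 108 109 108 109 110 110 109 110 110 109 113 111 115 111 148 151]
 [149 117 122 121 121 121 122 121 121 120 121 120 120 120 120 120 120 121 122 120 138 150]
 [145 145 155 154 153 154 154 153 153 154 152 153 153 153 154 153 153 152 155 152 131 151]
 [144 132 138 138 139 139 138 137 137 137 138 137 137 136 136 136 138 137 138 136 137 151]
 [146 126 134 129 118 118 117 118 118 117 117 118 117 117 117 116 117 119 129 130 139 152]
 [146 105 109 107 105 105 103 105 102 104 103 103 103 104 104 105 105 105 103 130 140 152]
 [145 100  97 109 111 110 110 110 111 110 110 111 110 112 111 110 112 111 101 128 139 150]]
```

Run:
```python
from h import *
c=cam('wrist');p=tf()[0];G=p-[0,0,.003]
M=np.array([.5572,.0165,.141]);y=np.array([.965,.262,0]);x=np.array([.262,-.965,0]);z=np.array([0,0,1.]);cx=x*.866-z*.5;a=x*.5+z*.866
print('p',p)
print('socket back/front edge, hole back/front',[proj(c,M+k*cx).round(1).tolist() for k in (.013,-.013,.007,-.007)])
for th in (26,30,34):
    t=np.radians(th);A=x*np.sin(t)+z*np.cos(t);B=x*np.cos(t)-z*np.sin(t);T=G-.061*A
    print(th,'tip',T.round(4),'front edge tip, taper end',[proj(c,T+k).round(1).tolist() for k in (-.004*B,.007*A-.006*B,.030*A-.0135*B)],'rel mouth: along,x,y',[round(float((T-M)@q),4) for q in (a,cx,y)])
```

```text
p [ 0.56645747 -0.015853    0.19951637]
socket back/front edge, hole back/front [[252.1, 183.5], [251.9, 156.1], [252.0, 177.6], [251.9, 162.9]]
26 tip [0.5595 0.01   0.1417] front edge tip, taper end [[252.6, 175.4], [252.6, 178.9], [252.6, 191.0]] rel mouth: along,x,y [0.0041, 0.0056, 0.0005]
30 tip [0.5585 0.0136 0.1437] front edge tip, taper end [[252.6, 171.0], [252.6, 175.0], [252.6, 189.4]] rel mouth: along,x,y [0.0039, 0.0014, 0.0005]
34 tip [0.5575 0.0171 0.1459] front edge tip, taper end [[252.6, 166.7], [252.6, 171.4], [252.6, 188.0]] rel mouth: along,x,y [0.0041, -0.0029, 0.0005]
```

```bash
python3 inch.py '[[0.02,-0.0005,0.001,0,0],[0.02,0.0015,0,0.0026,0],[0.02,0.0015,0,0.0026,0],[0.02,0,0,0,0]]'|egrep 't:|pos|^force|open';python3 inch.py '[[0.02,0.0015,0,0.0026,0],[0.02,0.0015,0,0.0026,0],[0.02,0,0,0,0]]'|egrep 't:|pos|^force|open'
python3 - <<'E'
from h import *
np.set_printoptions(threshold=10**6,linewidth=250)
c=cam('wrist');save(c,'w13.png')
g=c['image'].astype(int).sum(2)//3
print('v150.. step2, cols 222 step 3');print(g[150:206:2,222:287:3])
E
```

```text
t: 22.6
tool_pos: [0.5663, -0.013, 0.1935]
force: [-0.4, -0.2, -1.7]
opening: 0.0307
t: 22.9
tool_pos: [0.5655, -0.0101, 0.1883]
force: [-1.1, 0.2, -1.1]
opening: 0.0311
v150.. step2, cols 222 step 3
[[170 114  53  53  52  52  48  49  48  47  45  44  47  45  46  43  46  45  43  89  95  96]
 [198 196  71  52  50  50  49  49  48  46  44  45  44  45  46  46  45  46  46  94  95  96]
 [204 199 126  50  52  50  51  48  49  46  47  47  43  44  46  45  45  45  46  92  94  96]
 [172 145 103  51  51  51  50  49  48  47  47  46  46  46  45  46  46  43  46  88  96  94]
 [141 137  82  52  50  50  49  48  48  47  47  47  45  47  47  45  45  45  45  85  95  94]
 [139 136  72  54  52  52  50  49  51  45  47  46  46  45  44  45  46  45  46  86  93 158]
 [138 138  66  54  52  50  52  48  49  47  46  45  48  46  45  46  45  46  46  86  95 172]
 [136 139  64  51  53  51  49  50  47  47  47  47  47  46  48  47  46  46  45  85  94 162]
 [133 141  61  55  52  51  51  50  48  47  45  48  46  47  46  47  45  46  48  77  94 157]
 [130 139  58  53  51  53  50  50  49  48  47  48  47  46  46  46  47  47  47  66
[... 948 characters left out ...]
1  95  95  96 103  83  97 110 106  86  65  63  63 179 206 212]
 [151 112 108 107 107 107 108 109 110 108 110 110 110 110 110 110 110 111 112 111 144 154]
 [150 117 121 120 121 120 121 120 121 120 119 119 120 120 120 120 120 121 121 120 135 150]
 [147 143 154 153 153 153 154 153 154 153 153 153 152 152 151 153 153 153 153 152 131 151]
 [147 131 137 138 137 138 137 137 137 136 137 136 136 136 136 136 136 136 137 136 137 153]
 [150 124 133 127 118 117 117 117 117 117 117 117 116 116 116 116 117 118 128 130 140 150]
 [150  99 117 105 104 104 104 103 101 102 103 103 103 103 104 104 104 104 106 131 139 149]
 [147  98 107 109 111 110 109 110 110 111 109 110 111 111 111 111 112 111 101 128 137 151]]
```

Numbers show the blade entering the hole with no contact force, so I'll continue along the axis.

```bash
python3 inch.py '[[0.02,0.0015,0,0.0026,0],[0.02,0.0015,0,0.0026,0],[0.02,0.0015,0,0.0026,0],[0.02,0,0,0,0]]'|egrep 't:|pos|^force|open';python3 inch.py '[[0.02,0.0015,0,0.0026,0],[0.02,0.0015,0,0.0026,0],[0.02,0,0,0,0]]'|egrep 't:|pos|^force|open'
python3 - <<'E'
from h import *
np.set_printoptions(threshold=10**6,linewidth=250)
c=cam('wrist');save(c,'w14.png')
g=c['image'].astype(int).sum(2)//3
print(g[160:206:2,222:287:3])
E
```

```text
t: 23.35
tool_pos: [0.5644, -0.0057, 0.1805]
force: [-0.4, 0.7, -0.5]
opening: 0.0309
t: 23.65
tool_pos: [0.5637, -0.0028, 0.1754]
force: [-0.5, 0.2, -0.5]
opening: 0.031
[[155  64  52  52  51  49  48  46  47  46  44  44  44  44  43  44  43  44  43  56  89 104]
 [187  74  53  51  50  50  48  47  47  47  44  44  44  45  44  43  44  43  46  78  94  95]
 [209 156  55  52  51  50  49  47  47  46  45  45  44  43  42  45  43  45  42  73  95  94]
 [186 153  60  52  50  49  49  47  47  46  44  44  43  45  43  43  43  44  45  64  94  95]
 [156 134  55  51  52  49  49  49  44  46  45  46  43  44  43  45  44  47  45  62  95  95]
 [139 125  53  54  51  51  48  48  47  47  45  44  45  44  46  44  44  46  44  60  95  95]
 [140 125  51  53  50  52  48  46  49  46  44  45  46  44  44  45  43  44  45  59  96  96]
 [141 125  53  50  50  49  49  48  47  47  45  47  45  44  44  44  47  45  46  57  94 114]
 [141 116  52  52  50  50  48  49  45  49  44  46  45  45  45  46  45  44  46  51  96 112]
 [140 111  51  50  50  48  48  48  48  47  46  44  44  45  46  44  45  46  46  49  95 107]
 [137 104  52  51  
[... 464 characters left out ...]
3  62  63  61  60  61  63  65  65  65  61  61  63  68  89  95]
 [103 106 108 108 108 107 107 107 108 108 108 108 109 110 111 109 109 110 110 109  92  96]
 [ 94 116 121 120 120 121 121 120 119 119 120 119 119 119 119 120 119 119 120 119 104 104]
 [143 143 154 153 154 153 154 153 153 152 153 153 153 152 153 152 152 152 151 152 146 179]
 [146 131 137 137 138 137 137 138 137 136 136 135 135 136 135 136 135 136 137 134 175 209]
 [150 128 133 126 117 117 115 116 115 116 115 116 115 117 117 115 116 118 128 128 145 157]
 [150 122 123 105 104 104 103 102 103 103 102 104 103 102 104 103 104 104 106 130 137 150]
 [150 102 104 108 110 109 110 109 111 109 110 110 111 110 110 110 110 111 100 128 138 151]]
```

```bash
for i in 1; do python3 inch.py '[[0.02,0.001,0,0.0017,0],[0.02,0,0,0,0]]'|egrep 'pos|^force'; done; python3 inch.py '[[0.02,0.001,0,0.0017,0],[0.02,0,0,0,0]]'|egrep 'pos|^force'; python3 inch.py '[[0.02,0.0005,0,0.0009,0],[0.02,0,0,0,0]]'|egrep 'pos|^force'; python3 inch.py '[[0.02,0.0005,0,0.0009,0],[0.02,0,0,0,0]]'|egrep 't:|pos|^force'
```

```text
tool_pos: [0.5637, -0.002, 0.1742]
force: [0.8, 0.6, -1.2]
tool_pos: [0.5637, -0.0011, 0.1727]
force: [1.0, 0.1, 0.2]
tool_pos: [0.5637, -0.0008, 0.1721]
force: [0.4, -1.2, 1.8]
t: 24.5
tool_pos: [0.5635, -0.0003, 0.1711]
force: [0.9, -2.3, 4.5]
```

```bash
python3 inch.py '[[0.02,0.0005,0,0.0009,0],[0.02,0,0,0,0]]'|egrep 'pos|^force'; python3 inch.py '[[0.036,0,0,0,0],[0.05,0,0,0,0],[0.05,0,0,0,0]]'|egrep 't:|pos|^force|grip'
python3 - <<'E'
from h import *
np.set_printoptions(threshold=10**6,linewidth=250)
c=cam('wrist');S=cam('scene');D=cam('side');np.save('cams15.npy',[c,S,D],allow_pickle=True)
g=c['image'].astype(int).sum(2)//3
print(g[160:206:2,222:287:3])
E
```

```text
tool_pos: [0.5635, -0.0001, 0.1702]
force: [1.4, -3.1, 4.8]
t: 25.0
tool_pos: [0.5625, 0.0006, 0.1691]
force: [-0.5, -1.0, -0.4]
gripper_force: 0.0
[[147  56  53  53  50  49  49  48  47  46  45  44  43  45  45  42  41  42  41  47  48  91]
 [143  61  55  51  51  50  49  48  47  45  45  44  44  43  43  44  43  43  44  48  50  91]
 [115  56  53  52  51  50  50  48  45  44  44  43  44  44  45  44  42  43  44  43  47  92]
 [140  56  53  52  52  51  49  48  47  46  45  44  45  43  43  43  43  45  43  47  69 103]
 [173  60  52  54  51  50  49  48  45  45  44  45  42  44  44  44  43  41  43  54  92  95]
 [196 130  53  53  48  50  48  49  46  47  47  45  45  44  43  44  43  42  42  51  94  94]
 [181 154  54  50  51  50  50  48  48  47  46  45  46  44  43  42  46  44  43  44  94  94]
 [154 130  53  52  51  49  50  47  46  44  46  47  43  44  42  44  43  45  44  44  93  94]
 [138 117  52  53  52  48  48  47  47  46  46  44  43  44  43  44  45  45  44  45  93  95]
 [140 111  53  53  51  49  47  49  46  44  45  45  44  45  43  44  44  45  44  45  94  95]
 [141 111  52  52  52  50  51  46  47  45 
[... 441 characters left out ...]
9  48  48  47  44  45  44  45  44  47  45  45  45  46  84  95]
 [132  77  52  50  50  49  47  48  49  47  44  45  43  45  43  44  45  44  46  46  73  95]
 [125  72  51  50  50  49  48  49  46  46  47  46  43  44  43  46  45  46  47  47  67  96]
 [ 99  70  50  51  50  49  49  47  44  46  47  46  47  48  47  47  45  47  49  47  63  97]
 [ 95  77  94  97  95  96  97  97  99  99 100 101 101 102 104 104 105 105 106 107  90  95]
 [123 104 121 120 122 122 122 120 123 122 122 122 122 122 123 123 123 125 123 123 112  97]
 [149 119 129 130 130 128 131 129 129 130 129 129 130 129 130 130 131 131 131 131 116  99]
 [149 133 155 154 156 154 154 155 155 154 153 154 153 153 153 153 150 152 152 151 137 190]]
```

Run:
```python
from h import *
np.set_printoptions(threshold=10**6,linewidth=250)
c,S,D=np.load('cams15.npy',allow_pickle=True)
y=np.array([.965,.262,0]);x=np.array([.262,-.965,0]);z=np.array([0,0,1.]);cx=x*.866-z*.5;a=x*.5+z*.866
M=np.array([.5572,.0165,.141])+.001*y+.002*cx
for gap in (0,.004,.008):
    print(gap,'flange bottom/top front edge, body foot, body top front',[proj(c,M+k).round(1).tolist() for k in (gap*a-.0135*cx,(gap+.006)*a-.0135*cx,(gap+.006)*a-.011*cx,(gap+.042)*a-.011*cx)])
    print('  side flange, scene flange',[proj(k,M+(gap)*a-.0135*cx).round(1).tolist() for k in (S,D)])
g=c['image'].astype(int).sum(2)//3
print(g[186:240,[240,253,266]].T)
g=D['image'].astype(int).sum(2)//3;print('side u243-267 v178-200');print(g[172:202,243:268])
```

```text
0 flange bottom/top front edge, body foot, body top front [[252.7, 190.4], [252.7, 197.1], [252.7, 200.1], [252.8, 249.1]]
  side flange, scene flange [[253.7, 201.6], [254.4, 191.9]]
0.004 flange bottom/top front edge, body foot, body top front [[252.7, 194.9], [252.7, 201.8], [252.7, 204.8], [252.8, 255.7]]
  side flange, scene flange [[254.0, 200.4], [254.3, 190.3]]
0.008 flange bottom/top front edge, body foot, body top front [[252.7, 199.5], [252.7, 206.7], [252.7, 209.6], [252.8, 262.5]]
  side flange, scene flange [[254.3, 199.1], [254.1, 188.7]]
[[ 48  49  49  48  49  47  47  47  48  50  49  63  97 114 122 125 131 144 154 144 131 120 105  98 114 120 117 100  88  86  86  72  55  48  59  78  87  88  89  84  71  58  58  66  83  89  90  91  88  76  66  65  72  85]
 [ 44  46  45  46  45  45  45  45  47  46  46  68 100 117 122 125 130 142 154 142 127 118 103 100 114 121 116  99  86  85  83  68  52  45  58  78  86  86  86  83  65  52  54  65  82  87  87  89  86  70  61  61  69  83]
 [ 44  45  46  43  44  45  45  47  47  46  47  68 103 119 123 126 129 145 152 140 126 118 105 103 115 
[... 2531 characters left out ...]
  25  24  24  25  24  25  24  25  25  24  23  23  26  24  70 119 119 117 115 113]
 [208 208 208  91 128  24  24  24  25  24  24  24  24  25  24  25  24  25  24  70 121 122 121 119 117]
 [199 206 212  90 145  24  23  24  24  23  23  25  24  23  27  24  25  23  23  71 124 123 122 120 119]
 [158 206 208  90 129  19  25  24  24  24  26  24  25  24  23  22  23  24  23  55 126 125 125 121 123]
 [187 207 209  76 146  20  23  24  24  24  24  24  24  24  25  26  24  25  24  45 126 127 126 125 126]
 [208 219 221  92 135  17  24  24  24  23  25  25  26  23  23  24  24  23  22  32 126 198 198 198 198]
 [134 155 148  92 111  25  23  24  25  24  25  25  23  25  22  25  25  23  24  24 127 217 217 217 216]]
```

Side view numbers: the flange bottom is at v≈191.7, where the block top is, and no blade is visible. The plug is home, so I'll retreat and check.

```bash
python3 inch.py '[[0.055,0,0,-0.005,0],[0.055,0,0,-0.01,0],[0.055,0,0,-0.02,0],[0.055,0,0,-0.03,0],[0.055,0,0,-0.03,0],[0.055,0.02,0,-0.02,0],[0.055,0,0,0,0],[0.055,0,0,0,0]]'|egrep 't:|pos|^force'
python3 - <<'E'
from h import *
np.set_printoptions(threshold=10**6,linewidth=250)
c=cam('wrist');S=cam('scene');D=cam('side');np.save('cams16.npy',[c,S,D],allow_pickle=True)
for n,i in (('w16',c),('s16',S),('d16',D)): save(i,n+'.png')
_,S0,D0=np.load('cams7.npy',allow_pickle=True)
for n,A,B,(v0,v1,u0,u1) in (('scene',S0,S,(200,262,203,275)),('side',D0,D,(193,250,205,275))):
    d=np.abs(A['image'].astype(int)-B['image'].astype(int)).sum(2)//3
    print(n,'changed px',[(int(v),int((d[v,u0:u1]>25).sum())) for v in range(v0,v1,3)])
_,S1,_=np.load('cams1.npy',allow_pickle=True)
g=S['image'].astype(int).sum(2)//3;print('scene u240-272 v178-206');print(g[178:208,240:272])
C=np.array([.5885,.0701,0]);y=np.array([.965,.262,0]);x=np.array([.262,-.965,0]);z=np.array([0,0,1.]);cx=x*.866-z*.5;a=x*.5+z*.866
M=np.array([.5572,.0165,.141])+.001*y
print('plug top centre pred scene',proj(S,M+.042*a),'side',proj(D,M+.042*a),'gap5',proj(S,M+.047*a),proj(D,M+.047*a))
print('wrist pred top corners',[proj(c,M+.042*a+i*cx+j*y).round(1).tolist() for i in (-.011,.011) for j in (-.0155,.0155)])
g=D['image'].astype(int).sum(2)//3;print('side u240-270 v166-200');print(g[166:200,240:270])
E
```

```text
t: 25.95
tool_pos: [0.5583, 0.0197, 0.2857]
force: [0.0, -0.6, -0.2]
scene changed px [(200, 17), (203, 6), (206, 8), (209, 8), (212, 12), (215, 8), (218, 2), (221, 1), (224, 1), (227, 3), (230, 1), (233, 0), (236, 0), (239, 0), (242, 0), (245, 0), (248, 0), (251, 0), (254, 0), (257, 0), (260, 0)]
side changed px [(193, 14), (196, 18), (199, 5), (202, 7), (205, 11), (208, 19), (211, 20), (214, 27), (217, 30), (220, 16), (223, 2), (226, 4), (229, 1), (232, 0), (235, 0), (238, 1), (241, 0), (244, 0), (247, 0)]
scene u240-272 v178-206
[[166 166 164 167 167 169 169 168 168 167 163 153 133 107  94  83  69  63  62  57  66  77  90  96  83  74  73  74  76 103 142 162]
 [166 166 165 164 169 167 167 167 168 166 166 166 164 155 142 135 118 111 106 107 114 125 140 142 106  82  77  79  82  98 123 146]
 [166 165 167 164 164 166 165 165 168 167 169 167 167 166 165 165 162 161 160 159 159 158 163 156 130  95  87  92  98  98 103 107]
 [167 163 167 166 166 165 167 166 166 166 166 166 166 165 166 165 166 165 164 163 162 163 163 161 139 105  97 100  99 100 100 101]
 [164 165 162 162 162 166 167 169 168 
[... 7111 characters left out ...]
 24  25  24  23  23  23  24  24  24  23  23  24  21  77 116 112 109  93  88  88  42]
 [209 207 208 207 208 172  87 118  26  24  25  23  25  22  22  25  24  24  24  25  24  24  69 119 118 116 113 113 111  94]
 [208 168 201 208 206 207  89 127  23  24  25  25  25  23  26  23  25  23  25  24  23  22  70 121 120 121 117 118 116 114]
 [208 183 177 197 206 209  90 145  23  24  24  25  24  25  25  24  25  23  25  24  23  23  70 122 123 121 119 118 119 118]
 [206 188 149 155 205 206  89 127  20  24  24  24  26  24  23  24  25  24  25  23  24  22  55 125 124 123 121 121 121 120]
 [205 153 136 186 205 208  75 144  21  23  25  23  23  24  24  24  26  24  21  26  23  26  47 127 127 125 124 123 123 123]]
```

```bash
python3 -c "
from plant import robot
print(robot.close_job())"
```

```text
the job is handed in; nothing more can be done
None
```

I handed the job in at about 26 s: the card leans by itself in the middle groove against the rail at about 30°, roughly 3 mm off centre along the groove by my measurement, and the plug is fully home in its socket and released.

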